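# Pack the pocket library and lock its chest

### The arm

A 6-joint arm with a two-finger parallel gripper is mounted at the origin on the work surface. World frame = base frame: x ahead of the robot, y to its left, z up, the work surface at z = 0. Lengths are in mm, angles in rad, forces in N, time in s.
With the tool pointing down it reaches from about 350 to 975 mm from the base axis. Payload 7.1 kg.
Tool frame: the origin (TCP) lies midway between the tips of the shut fingers; the grasp point (between the pads) lies 19 mm behind it; z points along the fingers, y is the line along which they close (so a half turn about z gives the same grasp; the last joint's range is limited). The gripper opens to 88 mm and grips with 3 to 60 N. Pads are 20 mm wide; open, the fingers measure 115 mm over their backs; the gripper's body (75 mm by 178 mm) begins 61 mm behind the grasp point.
Start: joints at [-1.15, 0.423, 1.63, -0, 1.089, -0.019], TCP at [266.114, -565.498, 222.675] pointing down, gripper open.
Joint ranges: [-3, 3], [-0.9, 2.11], [0.09, 2.58], [-1.31, 4.45], [0.11, 2.69], [-2.54, 2.54]. Speed limits (rad/s): [2.39, 2.39, 3.01, 3.14, 3.14, 3.14].

### API

Orientations are given as a rotation vector (axis times angle).
In Python, from workcell import ctrl gives the robot as it stands. The module is installed in compiled form; this text tells all that it offers.
- The arm moves only by the tool apply_moves, never from a script. Its argument "targets" is a list of rows, each a list of 3 entries, a list of its own where there are three numbers: the opening, from -1 (shut) to 1 (fully open), then the shift along the tool's x, y, z normalised to -1 to 1, where 1 is 5 cm, then the turn, a rotation vector about the tool's x, y, z normalised to -1 to 1, where 1 is 90 degrees. In form: [[jaw, [x, y, z], [wx, wy, wz]], ...]. A call has 1 to 8 rows; each row shifts and turns the commanded pose from where the row before left it, along the tool's axes as they then stand; what a row does not reach is not made up. A row lasts 1/8 s, in which the tool goes at most 62.5 mm and 10.7 degrees, less where a joint would pass 70% of its speed; a pose out of reach is approached as far as the arm can. A call with a number of a shift or a turn outside -1 to 1 is refused whole. A call with a gripper value outside its range is refused whole. The fingers move at their own pace and stop on an object; the grip force is fixed at half the most. Time passes only in rows, so rows that do not move let the fingers close. It gives the time, the measured TCP pose, the force, the opening and the grip force at its end, in the units of the state.
- ctrl.get_obs(): the state, without advancing time (a new reading comes with each control period).
- ctrl.get_image(name): name is "scene" or "side" or "wrist"; returns a dict with "pixels" (420x560x3 uint8, blue, green, red), "camera_matrix" (3x3 intrinsics, pixels), "k1" (the pictures are not rectified: a ray, as slopes to the right and down, at radius r is drawn at 1 + k1 r^2 times it, then the intrinsics apply), "view" (4x4, takes a point from world to camera coordinates); the wrist camera has in their place "hand_eye" (4x4, takes a point from camera to tool coordinates, whose origin is the TCP and whose axes are the flange's). Camera axes: x right, y down, z forward; pixel columns grow to the right and rows downward; lengths in mm; the calibration is good to about 2 mm. A picture is of the moment at which its call begins: read the wrist's pose just before it. There is no depth.
- ctrl.close_job(): hands the job in; it is judged then, once.
Trained networks look in the newest picture that a camera, given by its name, has taken for a name from the list of things; names that differ only in an ending like _2 or _b are one class to them, and where a whole thing is asked for, a point or a joint stands for the part that bears it (a point fixed in the world has none). Each returns a list of dicts, best first, with "score" (0 to 1); they miss things now and then, are a little off and sometimes report something else, mostly with a low value. They report only what shows in the picture. A call takes as long as a camera call. They do not tell look-alikes from the thing itself.
- ctrl.masks_of(label, camera): "region" (420x560 bool, what is visible of it) and "bbox" ([left, top, right, bottom] in pixels, round what is visible of it).
- ctrl.pinpoint(label, camera): "xy" ([column, row] in pixels: a listed point, or the origin of a listed thing).
The state is a dict: "t": time; "qpos": joint angles; "qvel": joint speeds; "joint_torque": joint torques, N m; "ee_pos": TCP position; "orientation": TCP orientation; "ft_force": force on the tool from outside, world axes, zero at the start; "moment": the same for the moment, N m; "width": finger opening in mm; "grasp_force": force on a finger pad.
Only numpy, scipy, OpenCV 4.12 (cv2) and the standard library are available. Lean on these libraries where they do the work, as an engineer would, in place of code of your own. Each camera call takes 0.05 s, during which the arm holds its last target. There are 200 camera calls.

### The job

Pack all the leather pocket volumes on the desk into the chest, standing spine up in one row against the fixed end wall, and slide the follower up until it holds the row close together with no slack. Then lower the lid gently until it is fully shut and lock it by pushing the loose pin through all three lugs of the hasp, so that its tip stands well clear of the far lug; do not disturb the mug, the photo frame or the trophy.

Things in the scene. Friction and masses are not known exactly. Their poses are not given: they have to be found in the camera images.
- chest: dark wooden library chest, fixed on the desk, outside 152 (x, front to back) x 356 (y, length) x 84 mm high, walls and floor 8 thick, inside 136 x 340 x 76 deep; origin at the centre of its underside, x from the hasp side (front) to the hinge side (back), z up. Volumes stand in it in one row, 110 mm side along x, thickness along y
- stop (a point): point on the inside face of the chest's fixed end wall (its -y end), midway front to back, on the inner floor (8 mm above the underside); axes as the chest's. The row of volumes is packed against this wall
- follower (a joint): sliding aluminium plate across the chest (116 wide, 8 thick, top 70 mm above the chest's underside), with a foot reaching to 52 mm behind its face (+y side) and an upright rib. Value in m = gap from its face to the stop wall, 0 to 0.286. It slides along the chest's y with 4 N of friction and stays where left
- rib (a point): top of the follower's upright rib, mid-length, 26 mm behind (+y of) the plate's face and 70 mm above the chest's underside; the rib is 12 mm thick along the chest's x, 36 long along y, 54 high: pinch it from above to push or pull the follower
- lid (a joint): lid, 156 x 362 x 12 mm, hinged along the chest's back rim. Value in rad: 0 shut, 1.6 to 1.85 (standing open) at the start, 1.9 at most. Its stiff hinge holds it at any angle; 2 to 7 N at the free edge moves it; it must be pressed down to the very end
- lid_hinge (a point): point on the hinge axis, at the middle of the chest's back rim (76, 0, 84 mm in the chest's frame); the axis runs along the chest's y. Its own axes turn with the lid: x away from the free edge, z out of the lid's outer (top) face, which lies 12.5 mm from the axis
- lid_edge (a point): middle of the lid's free edge on its outer face, 154 mm from the hinge axis; axes turn with the lid. The lid's brass hasp lug stands here (10 wide, reaching 27 mm beyond the edge and 40 mm above the face): push the lid beside it
- hasp (a point): centre of the hasp's holes with the lid shut: 91 mm in front of the chest's centre, 119 above its underside; axes as the chest's. Two fixed brass lugs (8 thick, centres 11 mm either side along y, 28 wide, tops 17 mm above this point), the lid's 10 mm lug between them when shut: 30 over all. Holes along y, 16 wide; the shut lid's top is 22 mm below
- pin: loose steel hasp pin lying on the desk: round shaft 12 mm across and 100 long along its x, coned tip at +x, flat round bow head (30 across, 8 thick) beyond the -x end, 130 over all, 80 g; origin on the axis at mid-shaft (6 mm above the desk when lying). It may go into the hasp from either side
- pin_tip (a point): the pin's coned tip, 50 mm from mid-shaft, on its axis
- volume1: leather-bound pocket volume (a small fat book), 110 long (its x) x 40 thick (its y) x 62 high (its z) mm, about 220 g, standing spine up on the desk; origin at the centre of its underside, z up out of the spine. All volumes are alike. Two to four of the four are there; the rest read None from the start.
- volume2: leather-bound pocket volume (a small fat book), 110 long (its x) x 40 thick (its y) x 62 high (its z) mm, about 220 g, standing spine up on the desk; origin at the centre of its underside, z up out of the spine. All volumes are alike. Two to four of the four are there; the rest read None from the start.
- volume3: leather-bound pocket volume (a small fat book), 110 long (its x) x 40 thick (its y) x 62 high (its z) mm, about 220 g, standing spine up on the desk; origin at the centre of its underside, z up out of the spine. All volumes are alike. Two to four of the four are there; the rest read None from the start.
- volume4: leather-bound pocket volume (a small fat book), 110 long (its x) x 40 thick (its y) x 62 high (its z) mm, about 220 g, standing spine up on the desk; origin at the centre of its underside, z up out of the spine. All volumes are alike. Two to four of the four are there; the rest read None from the start.
- mug: white coffee mug, 80 mm wide and 95 high, a bystander; origin at the centre of its underside
- photo_frame: gilt photo frame standing on the desk, 130 wide and 170 high, a bystander; origin at the centre of its underside
- trophy: brass cup trophy, 68 wide and 150 high, a bystander; origin at the centre of its underside
There are look-alikes about, which are no part of the job. What is shaped like the volume4 but blue or pink is not meant.

How it is judged:
By the outcome, as a careful person would: the job done as asked, in the order asked, and still so for the second after the job is handed in, with the robot touching nothing.
Of volume1, volume2, volume3, volume4 only 2 to 4 are there at a start; the rules pass over those that are not, and their reading is None.
At some moment in a run one of volume1, volume2, volume3, volume4, pin may be knocked a few centimetres aside while the robot is not near it.
It also fails if it takes over 210 s, if anything falls off the work surface, if the arm or the gripper's body presses on something with over 40 N, if the wrist force passes 120 N, or if a joint passes its speed limit or range.

## Working session

There is one attempt and no reset: what is moved stays moved. The work goes in short steps, Python scripts to look and compute and a tool call to move; the robot and the scene stay as the last step left them, time stands still between calls to the robot, and variables do not carry over. Pictures are saved under pics/ and viewed, at most 16 in all, crops included, and the job is handed in when it is done.

Besides the shell and the picture viewer there is one more tool, called after "Emit:" by a JSON object that holds its "op" and its "data". apply_moves: Moves the arm, as the interface text tells. Scaled input: -1 to 1 covers 5 cm each way for a shift and 90 degrees each way for a turn. Its arguments: {"type":"object","properties":{"targets":{"type":"array"}},"required":["targets"]}

```bash
mkdir -p pics
cat > h.py <<'E'
import numpy as np, cv2
from scipy.spatial.transform import Rotation as R
from workcell import ctrl
def und(im,uv):
    K=im["camera_matrix"];d=np.array([im["k1"],0,0,0,0.])
    # k1 radial only
    return cv2.undistortPoints(np.array([[uv]],float),np.array(K,float),d)[0,0]
def ray(im,uv,obs=None):
    a=und(im,uv);dc=np.array([a[0],a[1],1.])
    if "view" in im: T=np.linalg.inv(np.array(im["view"]))
    else:
        o=obs;T=np.eye(4);T[:3,:3]=R.from_rotvec(o["orientation"]).as_matrix();T[:3,3]=o["ee_pos"];T=T@np.array(im["hand_eye"])
    d=T[:3,:3]@dc;return T[:3,3],d/np.linalg.norm(d)
def atz(r,z): return r[0]+r[1]*(z-r[0][2])/r[1][2]
def tri(rs):
    A=sum(np.eye(3)-np.outer(d,d) for o,d in rs);b=sum((np.eye(3)-np.outer(d,d))@o for o,d in rs)
    p=np.linalg.solve(A,b);return p,[np.linalg.norm((np.eye(3)-np.outer(d,d))@(p-o)) for o,d in rs]
def proj(im,P,obs=None):
    if "view" in im: V=np.array(im["view"])
    else:
        o=obs;T=np.eye(4);T[:3,:3]=R.from_rotvec(o["orientation"]).as_matrix();T[:3,3]=o["ee_pos"];V=np.linalg.inv(T@np.array(im["hand_eye"]))
    P=np.atleast_2d(P);c=P@V[:3,:3].T+V[:3,3];s=c[:,:2]/c[:,2:];r2=(s**2).sum(1,keepdims=True)
    s=s*(1+im["k1"]*r2);K=np.array(im["camera_matrix"]);return s*[K[0,0],K[1,1]]+K[:2,2]
E
cat > a.py <<'E'
from h import *
np.set_printoptions(precision=1,suppress=True)
names="chest stop follower rib lid lid_hinge lid_edge hasp pin pin_tip volume1 mug photo_frame trophy".split()
o=ctrl.get_obs()
for c in ["scene","side","wrist"]:
    im=ctrl.get_image(c);cv2.imwrite(f"pics/{c}0.png",im["pixels"])
    print(c, np.array(im["camera_matrix"]).ravel()[[0,4,2,5]],im["k1"])
    if "view" in im: print("cam at",np.linalg.inv(im["view"])[:3,3])
    else: print(im["hand_eye"])
    if c=="wrist":continue
    for n in names:
        print(n,[(np.round(d["xy"],1).tolist(),round(d["score"],2)) for d in ctrl.pinpoint(n,c)][:7])
print(ctrl.get_obs())
E
python3 a.py
```

```text
scene [471.5 471.5 280.7 205.6] -0.1168555121685814
cam at [1573.1 -505.5 1240.3]
chest [([256.0, 244.0], 0.85)]
stop [([213.6, 259.0], 0.86)]Traceback (most recent call last):
  File "a.py", line 12, in <module>
    print(n,[(np.round(d["xy"],1).tolist(),round(d["score"],2)) for d in ctrl.pinpoint(n,c)][:7])
                                                                         ~~~~~~~~~~~~~^^^^^
ValueError: it knows: chest, hasp, lid_edge, lid_hinge, mug, photo_frame, pin, pin_tip, rib, stop, trophy, volume
```

```bash
sed -i 's/stop follower rib lid lid_hinge/stop rib lid_hinge/;s/volume1/volume/' a.py; python3 a.py
```

```text
scene [471.5 471.5 280.7 205.6] -0.1168555121685814
cam at [1573.1 -505.5 1240.3]
chest [([352.0, 267.4], 0.69), ([255.1, 243.9], 0.65)]
stop [([209.8, 258.0], 0.69), ([375.7, 225.7], 0.27)]
rib []
lid_hinge [([263.4, 248.1], 0.83)]
lid_edge [([265.9, 223.9], 0.77)]
hasp [([241.3, 204.9], 0.85), ([349.7, 266.2], 0.27)]
pin [([374.5, 222.7], 0.44)]
pin_tip [([378.8, 215.1], 0.59)]
volume [([319.0, 205.3], 0.97), ([340.8, 233.3], 0.96), ([328.3, 169.1], 0.95), ([361.4, 154.3], 0.88), ([254.4, 199.2], 0.78), ([349.5, 194.0], 0.7), ([392.1, 196.7], 0.67)]
mug [([353.5, 263.9], 0.87)]
photo_frame [([375.0, 224.2], 0.6), ([256.2, 245.8], 0.41), ([208.1, 257.3], 0.3), ([341.6, 228.7], 0.17)]
trophy [([167.3, 283.5], 0.83)]
side [410.1 410.1 280.8 208.9] 0.03143274630574653
cam at [ 220.7  921.9 1014.6]
chest [([281.3, 207.0], 0.84), ([284.8, 174.3], 0.6)]
stop [([292.0, 178.0], 0.76)]
rib [([284.7, 172.0], 0.93), ([217.4, 304.1], 0.53)]
lid_hinge [([259.5, 185.8], 0.6), ([216.7, 304.6], 0.4)]
lid_edge [([246.4, 150.8], 0.87), ([293.2, 175.7], 0.61)]
hasp [([302.9, 184.3], 0.98)]
pin [([211.
[... 282 characters left out ...]
9.4, 271.2], 0.63), ([175.8, 284.5], 0.27)]
photo_frame [([179.3, 281.9], 0.67)]
trophy [([297.9, 157.0], 0.75), ([222.4, 336.7], 0.2)]
wrist [366.2 366.2 276.8 207.3] -0.08000889483047362
[[  -0.    -1.    -0.3   74.6]
 [   1.    -0.     0.    -0.7]
 [  -0.    -0.3    1.  -161.3]
 [   0.     0.     0.     1. ]]
{'t': 1.5, 'qpos': array([-1.2,  0.4,  1.6, -0. ,  1.1, -0. ]), 'qvel': array([ 0.,  0.,  0.,  0., -0., -0.]), 'joint_torque': array([  0. , -54.5, -27.4,   0.1,   0. ,  -0. ]), 'ee_pos': array([ 266.1, -565.5,  222.7]), 'orientation': array([ 3.1,  0.7, -0. ]), 'ft_force': array([-0.6, -0.1, -0.2]), 'moment': array([ 0. ,  0.1, -0. ]), 'grasp_force': 0.0, 'width': 87.93883273483473}
```

View pics/scene0.png

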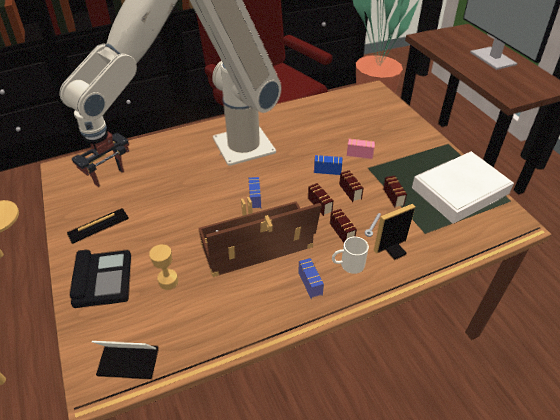

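View pics/side0.png

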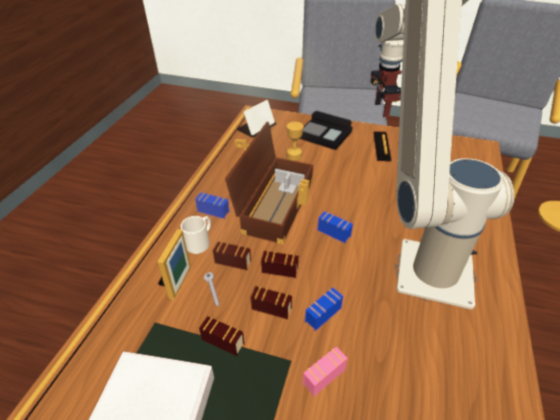

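Scene view: the chest is at about (260,240), lid open. Four dark red volumes at about (319,198), (350,186), (343,225) and (395,190). The blue and pink blocks are look-alikes. The pin is at (373,223), between the volumes and the photo frame. In the side view the volumes are at (232,256), (280,264), (272,302) and (222,336), the pin is at (212,290), and the follower is near the far (stop) end at (288,180).

```bash
cat > b.py <<'E'
from h import *
np.set_printoptions(precision=1,suppress=True)
S=ctrl.get_image("scene");D=ctrl.get_image("side")
pts=dict(hinge=((263.4,248.1),(259.5,185.8)),lid_edge=((265.9,223.9),(246.4,150.8)),hasp=((241.3,204.9),(302.9,184.3)),stop=((209.8,258),(292,178)),chest=((255.1,243.9),(281.3,207)),
 pin=((374.5,222.7),(211.4,292.7)),pint=((378.8,215.1),(220.4,302.9)),mug=((353.5,263.9),(196.7,243.4)),frame=((390,250),(179.3,281.9)),trophy=((167.3,283.5),(297.9,157)))
for n,(a,b) in pts.items(): print(n,*tri([ray(S,a),ray(D,b)]))
# volumes: fit a box to masks, both views
from scipy.optimize import minimize
box=np.array([[x,y,z] for x in(-55,55) for y in(-20,20) for z in(0,62)],float)
def hull(im,p):
    c,s=np.cos(p[2]),np.sin(p[2]);P=box@np.array([[c,s,0],[-s,c,0],[0,0,1]])+[p[0],p[1],0]
    m=np.zeros((1680,2240),np.uint8);h=cv2.convexHull((proj(im,P)*4).astype(np.float32));cv2.fillConvexPoly(m,h.astype(np.int32),1);return cv2.resize(m,(560,420),interpolation=cv2.INTER_AREA) if 0 else m[1::4,1::4]
ms={"scene":ctrl.masks_of("volume","scene"),"side":ctrl.masks_of("volume","side")}
for c,im in(("scene",S),("side",D)):
    for d in ms[c]:
        r=d["region"];print(c,np.round(d["bbox"]),round(d["score"],2),r.sum(),im["pixels"][r].mean(0))
np.savez("m.npz",**{f"{c}{i}":d["region"] for c in ms for i,d in enumerate(ms[c])})
for n in("pin",):
  for c in("scene","side"):
    for d in ctrl.masks_of(n,c): 
        r=np.argwhere(d["region"]);print(n,c,d["bbox"],d["score"],len(r),r.mean(0)[::-1])
E
python3 b.py
```

```text
hinge [ 633.8 -162.9   74.5] [np.float64(1.8227659589712213), np.float64(1.8227659589712415)]
lid_edge [ 671.6 -162.2  222. ] [np.float64(1.7191451148493258), np.float64(1.7191451148493715)]
hasp [ 468.5 -169.2  119.8] [np.float64(5.150725357794753), np.float64(5.1507253577944745)]
stop [ 552.8 -324.3    9.8] [np.float64(1.301476484080837), np.float64(1.3014764840808866)]
chest [ 547.2 -158.4   -0.6] [np.float64(1.368714149484246), np.float64(1.3687141494841797)]
pin [634.2 273.2   5.5] [np.float64(2.3497319927697116), np.float64(2.349731992769561)]
pint [600.  304.3   4.5] [np.float64(5.654040182130213), np.float64(5.654040182130024)]
mug [765.6 105.9   5.7] [np.float64(1.3213152087858113), np.float64(1.3213152087857007)]
frame [754.8 258.9  -8. ] [np.float64(2.388032109530984), np.float64(2.3880321095308408)]
trophy [ 577.4 -486.7   -8.5] [np.float64(5.589937829666205), np.float64(5.589937829666229)]
scene [310. 186. 334. 214.] 0.96 443 [38.3 49.1 86.2]
scene [345. 138. 373. 157.] 0.91 477 [117.7 107.9 180.2]
scene [329. 208. 356. 244.] 0.76 525 [34.6 43.9 82.2]
scene [316. 154. 34
[... 180 characters left out ...]
1 605 [137.5  88.9  86.5]
scene [382. 174. 407. 208.] 0.66 485 [39.5 50.  85. ]
side [214. 241. 250. 271.] 0.91 813 [33.8 52.  97.5]
side [305. 290. 342. 328.] 0.87 851 [169.3  82.7  54.5]
side [302. 347. 348. 393.] 0.86 1141 [149.4 131.5 230.2]
side [194. 191. 226. 215.] 0.68 651 [152.   86.6  82.7]
side [199. 314. 242. 357.] 0.67 1070 [28.3 43.6 90.1]
side [320. 213. 352. 244.] 0.62 729 [158.5  79.6  59.7]
side [263. 254. 297. 274.] 0.61 756 [21.2 34.4 83.4]
side [252. 287. 289. 319.] 0.58 987 [25.1 41.1 89.7]
pin scene [367.0, 216.6, 379.1, 237.1] 0.59 107 [371.6 227.3]
pin side [202.8, 272.9, 217.6, 305.0] 0.6 159 [211.1 285.9]
pin side [215.5, 239.9, 250.7, 271.3] 0.55 771 [231.1 254.7]
```

```bash
cat > c.py <<'E'
from h import *
from scipy.optimize import minimize
np.set_printoptions(precision=2,suppress=True)
S=ctrl.get_image("scene");D=ctrl.get_image("side");M=np.load("m.npz")
box=np.array([[x,y,z] for x in(-55,55) for y in(-20,20) for z in(0,62)],float)
def hull(im,p):
    c,s=np.cos(p[2]),np.sin(p[2]);P=box@np.array([[c,s,0],[-s,c,0],[0,0,1]])+[p[0],p[1],0]
    m=np.zeros((1680,2240),np.uint8);h=cv2.convexHull((proj(im,P)*4+1.5).astype(np.float32));cv2.fillConvexPoly(m,h.astype(np.int32),1)
    return m.reshape(420,4,560,4).mean((1,3))
for name,a,b in(("A",0,6),("B",5,7),("C",2,0),("E",7,4)):
    ma,mb=M[f"scene{a}"],M[f"side{b}"]
    f=lambda p:np.abs(hull(S,p)-ma).sum()/ma.sum()+np.abs(hull(D,p)-mb).sum()/mb.sum()
    ca=np.argwhere(ma).mean(0)[::-1];cb=np.argwhere(mb).mean(0)[::-1];p,_=tri([ray(S,ca),ray(D,cb)])
    best=min((minimize(f,[p[0],p[1],y],method="Nelder-Mead",options=dict(initial_simplex=[[p[0],p[1],y],[p[0]+15,p[1],y],[p[0],p[1]+15,y],[p[0],p[1],y+.4]])) for y in np.arange(0,3.1,.52)),key=lambda r:r.fun)
    print(name,p,best.x,np.degrees(best.x[2]),best.fun)
E
python3 c.py
```

```text
A [468.33 132.98  39.08] [467.37 132.4    0.09] 5.222142964355866 0.38448469430410737
B [449.71 275.15  35.25] [448.73 274.87  -0.01] -0.7917508515136299 0.16136106889564336
C [620.67 142.54  37.99] [620.98 142.2    0.  ] 0.15770544676056783 0.2596494464944649
E [543.46 411.24  34.96] [542.33 411.63   2.96] 169.62890565193968 0.16604501878793718
```

```bash
cat > plan.py <<'E'
from h import *
import sys,json,math
# plan.py jaw  x,y,z,yawdeg[,jaw] ...   (tool pointing down; yaw = world heading of tool x)
def down(yaw): 
    c,s=np.cos(yaw),np.sin(yaw);return np.array([[c,s,0],[s,-c,0],[0,0,-1.]])
def plan(wps,step=48.):
    o=ctrl.get_obs();p=np.array(o["ee_pos"],float);Rm=R.from_rotvec(o["orientation"]).as_matrix();rows=[]
    for w in wps:
        t=np.array(w[:3]);G=down(np.radians(w[3]));jaw=w[4];st=w[5] if len(w)>5 else step
        ang=np.linalg.norm(R.from_matrix(Rm.T@G).as_rotvec());n=max(1,math.ceil(np.linalg.norm(t-p)/st),math.ceil(np.degrees(ang)/10))
        for i in range(n):
            k=n-i;sh=np.round(Rm.T@((t-p)/k)/50,2);tw=np.round(R.from_matrix(Rm.T@G).as_rotvec()/k/(np.pi/2),3)
            rows.append([jaw,sh.tolist(),tw.tolist()]);p=p+Rm@(sh*50);Rm=Rm@R.from_rotvec(tw*np.pi/2).as_matrix()
    for i in range(0,len(rows),8): print(json.dumps(rows[i:i+8]))
    print("end",p.round(1))
if __name__=="__main__": plan([[float(v) for v in a.split(",")] for a in sys.argv[1:]])
E
python3 plan.py 266,-565,380,25.5,1 470,50,420,182,1
```

```text
[[1.0, [0.0, -0.0, -0.79], [0.0, 0.0, -0.001]], [1.0, [0.0, -0.0, -0.79], [0.0, 0.0, -0.001]], [1.0, [0.0, -0.01, -0.78], [0.0, 0.0, -0.001]], [1.0, [0.0, -0.0, -0.79], [0.0, 0.0, -0.0]], [1.0, [0.56, -0.58, -0.05], [-0.0, 0.0, -0.109]], [1.0, [0.65, -0.48, -0.05], [-0.0, 0.0, -0.109]], [1.0, [0.72, -0.36, -0.05], [-0.0, 0.0, -0.109]], [1.0, [0.78, -0.23, -0.05], [-0.0, 0.0, -0.109]]]
[[1.0, [0.8, -0.1, -0.05], [-0.0, 0.0, -0.109]], [1.0, [0.81, 0.04, -0.05], [-0.0, 0.0, -0.109]], [1.0, [0.79, 0.18, -0.05], [-0.0, 0.0, -0.109]], [1.0, [0.75, 0.31, -0.05], [-0.0, 0.0, -0.108]], [1.0, [0.69, 0.43, -0.05], [-0.0, 0.0, -0.109]], [1.0, [0.6, 0.54, -0.05], [-0.0, 0.0, -0.108]], [1.0, [0.5, 0.64, -0.05], [-0.0, 0.0, -0.109]], [1.0, [0.39, 0.71, -0.05], [-0.0, 0.0, -0.108]]]
[[1.0, [0.26, 0.77, -0.05], [-0.0, -0.0, -0.109]], [1.0, [0.13, 0.8, -0.05], [-0.0, -0.0, -0.108]], [1.0, [-0.01, 0.81, -0.05], [-0.0, -0.0, -0.109]], [1.0, [-0.16, 0.8, -0.05], [-0.0, -0.0, -0.108]]]
end [470.2  50.1 420.2]
```

Emit:
{"op": "apply_moves", "data": {"targets": [[1,[0,0,-0.8],[0,0,0]],[1,[0,0,-0.8],[0,0,0]],[1,[0,0,-0.8],[0,0,0]],[1,[0,0,-0.8],[0,0,0]],[1,[0.56,-0.58,-0.05],[0,0,-0.109]],[1,[0.65,-0.48,-0.05],[0,0,-0.109]],[1,[0.72,-0.36,-0.05],[0,0,-0.109]],[1,[0.78,-0.23,-0.05],[0,0,-0.109]]]}}

```text
t: 2.9
ee_pos: [318.2, -411.2, 392.8]
orientation: [2.653, 1.682, 0.0]
ft_force: [-0.0, 0.4, -0.5]
width: 88.1
grasp_force: 0.0
```

Emit:
{"op": "apply_moves", "data": {"targets": [[1,[0.8,-0.1,-0.05],[0,0,-0.109]],[1,[0.81,0.04,-0.05],[0,0,-0.109]],[1,[0.79,0.18,-0.05],[0,0,-0.109]],[1,[0.75,0.31,-0.05],[0,0,-0.109]],[1,[0.69,0.43,-0.05],[0,0,-0.109]],[1,[0.6,0.54,-0.05],[0,0,-0.109]],[1,[0.5,0.64,-0.05],[0,0,-0.109]],[1,[0.39,0.71,-0.05],[0,0,-0.109]]]}}

```text
t: 3.9
ee_pos: [421.0, -103.8, 413.0]
orientation: [0.99, 2.981, 0.0]
ft_force: [0.8, -0.0, -0.1]
width: 87.9
grasp_force: 0.0
```

Emit:
{"op": "apply_moves", "data": {"targets": [[1,[0.26,0.77,-0.05],[0,0,-0.109]],[1,[0.13,0.8,-0.05],[0,0,-0.109]],[1,[0,0.81,-0.05],[0,0,-0.109]],[1,[-0.16,0.8,-0.05],[0,0,-0.109]],[1,[0,0,0],[0,0,0]],[1,[0,0,0],[0,0,0]]]}}

```text
t: 4.65
ee_pos: [471.3, 48.9, 422.5]
orientation: [0.057, -3.141, 0.001]
ft_force: [-0.1, 0.1, 0.0]
width: 87.6
grasp_force: 0.0
```

```bash
cat > w.py <<'E'
from h import *
from scipy.optimize import minimize
import sys
np.set_printoptions(precision=1,suppress=True)
box=np.array([[x,y,z] for x in(-55,55) for y in(-20,20) for z in(0,62)],float)
def look(tag=None,cam="wrist"):
    o=ctrl.get_obs();im=ctrl.get_image(cam)
    if tag: cv2.imwrite(f"pics/{tag}.png",im["pixels"])
    return o,im
def hull(im,p,o,z=0):
    c,s=np.cos(p[2]),np.sin(p[2]);P=box@np.array([[c,s,0],[-s,c,0],[0,0,1]])+[p[0],p[1],z]
    m=np.zeros((1680,2240),np.uint8);h=cv2.convexHull((proj(im,P,o)*4+1.5).astype(np.float32));cv2.fillConvexPoly(m,h.astype(np.int32),1)
    return m.reshape(420,4,560,4).mean((1,3))
def isred(im,r): b,g,rd=im["pixels"][r].mean(0);return rd>1.5*b and rd<150
def vols(o,im,cam="wrist",z=0):
    out=[]
    for d in ctrl.masks_of("volume",cam):
        m=d["region"]
        if d["score"]<.3 or m.sum()<100 or not isred(im,m): continue
        p=atz(ray(im,np.argwhere(m).mean(0)[::-1],o),z+35)
        f=lambda q:np.abs(hull(im,q,o,z)-m).sum()/m.sum()
        b=min((minimize(f,[p[0],p[1],y],method="Nelder-Mead",options=dict(initial_simplex=[[p[0],p[1],y],[p[0]+12,p[1],y],[p[0],p[1]+12,y],[p[0],p[1],y+.3]])) for y in(-.4,0,.4)),key=lambda r:r.fun)
        out.append(b.x);print("vol",b.x[:2],"yaw",round(np.degrees(b.x[2]),1),"fit",round(b.fun,2),"bbox",np.round(d["bbox"]),"sc",round(d["score"],2))
    return out
def pts(o,im,names,cam="wrist"):
    for n in names:
        for d in ctrl.pinpoint(n,cam)[:2]: print(n,np.round(d["xy"],1),round(d["score"],2))
E
python3 - <<'E'
from w import *
o,im=look("w1");print(o["ee_pos"],o["orientation"]);vols(o,im)
pts(o,im,"chest stop rib lid_hinge lid_edge hasp pin pin_tip".split())
E
```

```text
[471.3  48.9 422.5] [ 0.1 -3.1  0. ]
vol [622.  142.1] yaw 1.6 fit 0.06 bbox [314. 210. 348. 293.] sc 0.81
vol [466.6 132.5] yaw 6.1 fit 0.05 bbox [316. 117. 351. 196.] sc 0.76
vol [448.2 273.8] yaw -0.7 fit 0.05 bbox [399. 110. 451. 182.] sc 0.75
vol [542.3 411.2] yaw -10.2 fit 0.05 bbox [471. 172. 529. 247.] sc 0.65
chest [147.7 201.9] 0.81
stop [ 48.  191.1] 0.65
stop [ 70.  206.6] 0.5
rib [ 72.5 210. ] 0.74
rib [489.1 205.6] 0.33
lid_hinge [133.8 262.1] 0.55
hasp [117.9 154.1] 0.84
hasp [403.8 250.6] 0.39
pin [400.3 251.8] 0.79
pin_tip [426.2 235.2] 0.74
```

View pics/w1.png

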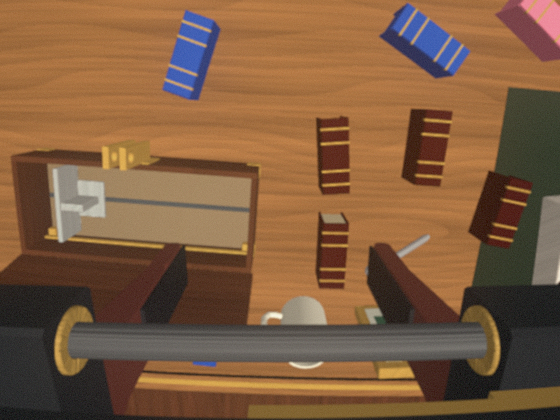

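The wrist view shows the chest at left with the follower plate at x≈65 px. Its rib extends right to about 100, and the face is close to the stop wall. The four red volumes are at (333,155), (428,147), (333,250) and (503,210). The pin shaft runs from (372,270) to its tip at (428,237).

Run:
```python
from w import *
o,im=look()
g=lambda u,z:atz(ray(im,u,o),z)
cr=im["pixels"][130:270,0:180];cv2.imwrite("pics/c1.png",cv2.resize(cr,None,fx=4.4,fy=4.2,interpolation=cv2.INTER_CUBIC))
print("hinge",g((133.8,262.1),84),"hasp",g((117.9,154.1),119),"chest",g((147.7,201.9),0),"rib",g((72.5,210),70))
print("pin",g((400.3,251.8),6),"tip",g((426.2,235.2),6))
S=ctrl.get_image("scene")
for n in ("pin","pin_tip"): print(n,[(d["xy"],d["score"]) for d in ctrl.pinpoint(n,"scene")])
```

```text
hinge [ 632.  -160.2   84. ] hasp [ 464.8 -156.   119. ] chest [ 560.7 -162.9    0. ] rib [ 557.9 -254.6   70. ]
pin [632.  267.4   6. ] tip [600.4 308.3   6. ]
pin [([374.4, 222.6], 0.48)]
pin_tip [([348.3, 262.8], 0.6), ([376.0, 217.5], 0.57)]
```

View pics/c1.png

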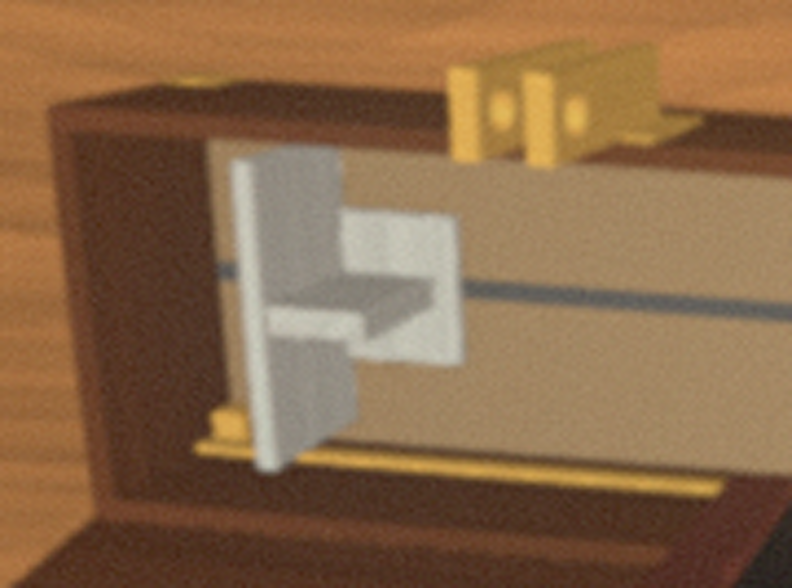

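Run:
```python
from w import *
o,im=look()
g=lambda u,z:atz(ray(im,u,o),z)[:2]
q=lambda a,b:(a/4.4,130+b/4.2)
print("wall inner rim",g(q(78,130),84),g(q(105,500),84))
print("outer corner FL",g(q(50,108),84))
print("plate face top",g(q(232,160),70),g(q(258,470),70))
print("rib top start/end",g(q(266,318),70),g(q(362,328),70),g(q(352,350),70))
print("lugs top front corners",g(q(478,165),136),g(q(555,165),136),g(q(448,70),136),g(q(523,75),136))
hsv=im["pixels"]; 
crop=hsv[150:280,220:300];cv2.imwrite("pics/c2.png",cv2.resize(crop,None,fx=7,fy=4.5,interpolation=cv2.INTER_CUBIC))
```

```text
wall inner rim [ 483.3 -321.5] [ 619.4 -333.4]
outer corner FL [ 475.9 -330.4]
plate face top [ 495.  -277.6] [ 610.6 -283.3]
rib top start/end [ 552.  -272.6] [ 554.4 -238.5] [ 562.8 -243. ]
lugs top front corners [ 481.9 -161.7] [ 481.2 -139. ] [ 453.7 -168.2] [ 454.6 -146.5]
```

View pics/c2.png

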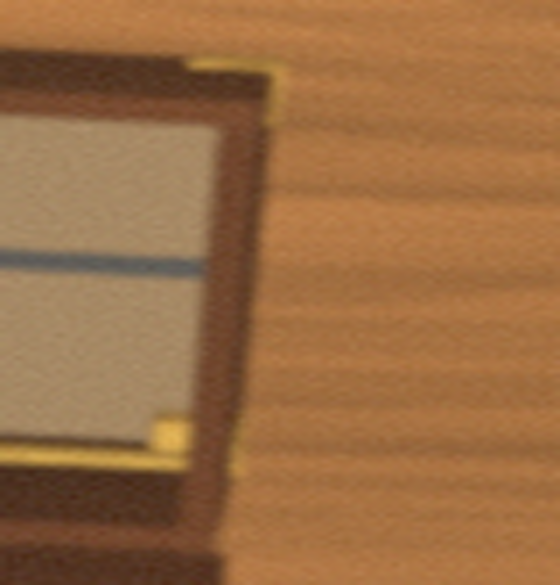

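Run:
```python
from w import *
from scipy.optimize import least_squares
o,im=look()
q=lambda a,b:(a/4.4,130+b/4.2); r=lambda a,b:(220+a/7,150+b/4.5)
F=[((-68,-170,84),q(78,130)),((68,-170,84),q(105,500)),((-76,-178,84),q(50,108)),((-105,-15,136),q(448,70)),((-77,-7,136),q(478,165)),((-105,7,136),q(523,75)),((-77,15,136),q(555,165)),((-76,178,84),r(270,75)),((-68,170,8),r(218,130)),((-68,-170,8),q(207,138)),((-91,0,119),(117.9,154.1)),((76,0,84),(133.8,262.1))]
P=np.array([f[0] for f in F],float);U=np.array([f[1] for f in F])
def f(p):
    c,s=np.cos(p[2]),np.sin(p[2]);W=P@np.array([[c,s,0],[-s,c,0],[0,0,1]])+[p[0],p[1],p[3]];return (proj(im,W,o)-U).ravel()
s=least_squares(f,[555,-158,0,0],loss="soft_l1")
print(s.x[:2],np.degrees(s.x[2]),s.x[3]);print(f(s.x).reshape(-1,2))
from math import *
c,sn=cos(s.x[2]),sin(s.x[2])
for u,z,n in((q(232,160),70,"face"),(q(258,470),70,"face"),(q(362,328),70,"ribend"),(q(266,318),70,"ribstart")):
    w=atz(ray(im,u,o),z)[:2]-s.x[:2];print(n,c*w[0]+sn*w[1],-sn*w[0]+c*w[1]+170)
# second look: side view consistency of same points
D=ctrl.get_image("side");S=ctrl.get_image("scene")
L=lambda p:np.array([s.x[0]+c*p[0]-sn*p[1],s.x[1]+sn*p[0]+c*p[1],p[2]])
for p in((-91,0,119),(76,0,84),(0,-170,8)): print(p,L(p),proj(S,L(p)),proj(D,L(p)))
```

```text
[ 559.3 -159.8] -2.0427554063140083 -5.511821538798782
[[ -0.9   0.7]
 [  3.2  -0.2]
 [ -0.2   0.2]
 [ -0.1  -0.4]
 [  0.1  -0.6]
 [ -0.2  -0.6]
 [ -0.5   0.5]
 [ -2.8   5.3]
 [  2.  -10.9]
 [  0.2  -8.5]
 [  1.3   2.1]
 [ -0.2   0.4]]
face -60.06472464195642 49.89899905162133
face 55.6660892114593 48.32105064683229
ribend -2.0722145568076575 91.17392547457432
ribstart -3.2912749744749563 56.97947327482039
(-91, 0, 119) [ 468.4 -156.5  119. ] [[246.  204.9]] [[303.2 185.8]]
(76, 0, 84) [ 635.3 -162.5   84. ] [[263.1 246.2]] [[258.6 184. ]]
(0, -170, 8) [ 553.3 -329.6    8. ] [[208.7 259.2]] [[292.5 177.4]]
```

```bash
python3 plan.py 556,-259,200,178,1 556,-259,42,178,1
```

```text
[[1.0, [-0.16, -0.69, 0.49], [0.0, -0.0, 0.005]], [1.0, [-0.17, -0.69, 0.5], [0.0, -0.0, 0.005]], [1.0, [-0.17, -0.69, 0.49], [0.0, -0.0, 0.005]], [1.0, [-0.18, -0.69, 0.5], [0.0, -0.0, 0.005]], [1.0, [-0.18, -0.69, 0.49], [0.0, -0.0, 0.005]], [1.0, [-0.19, -0.68, 0.5], [0.0, -0.0, 0.005]], [1.0, [-0.19, -0.68, 0.49], [0.0, -0.0, 0.005]], [1.0, [-0.2, -0.68, 0.5], [0.0, -0.0, 0.006]]]
[[1.0, [-0.21, -0.68, 0.49], [0.0, -0.0, 0.005]], [1.0, [-0.0, -0.0, 0.79], [0.0, -0.0, 0.0]], [1.0, [-0.0, -0.0, 0.79], [0.0, -0.0, 0.0]], [1.0, [-0.0, -0.0, 0.79], [0.0, -0.0, 0.0]], [1.0, [-0.0, -0.0, 0.79], [0.0, -0.0, 0.0]]]
end [ 556.  -258.8   42.2]
```

Emit:
{"op": "apply_moves", "data": {"targets": [[1,[-0.16,-0.69,0.49],[0,0,0.005]],[1,[-0.17,-0.69,0.5],[0,0,0.005]],[1,[-0.17,-0.69,0.5],[0,0,0.005]],[1,[-0.18,-0.69,0.5],[0,0,0.005]],[1,[-0.18,-0.69,0.49],[0,0,0.005]],[1,[-0.19,-0.68,0.5],[0,0,0.005]],[1,[-0.19,-0.68,0.49],[0,0,0.005]],[1,[-0.2,-0.68,0.5],[0,0,0.005]]]}}

```text
t: 6.55
ee_pos: [546.8, -225.8, 223.4]
orientation: [0.04, 3.141, -0.0]
ft_force: [0.1, 0.5, -0.3]
width: 87.9
grasp_force: 0.0
```

Emit:
{"op": "apply_moves", "data": {"targets": [[1,[-0.21,-0.68,0.49],[0,0,0.005]],[1,[0,0,0.79],[0,0,0]],[1,[0,0,0.79],[0,0,0]],[1,[0,0,0.6],[0,0,0]],[1,[0,0,0],[0,0,0]]]}}

```text
t: 7.18
ee_pos: [554.5, -258.1, 88.4]
orientation: [-0.052, -3.137, -0.003]
ft_force: [-0.2, -0.2, 0.9]
width: 87.5
grasp_force: 0.0
```

Run:
```python
from w import *
o,im=look("w2");print(o["ee_pos"],o["orientation"],o["ft_force"])
```

```text
[ 554.5 -258.1   88.4] [-0.1 -3.1 -0. ] [-0.2 -0.2  0.9]
```

View pics/w2.png

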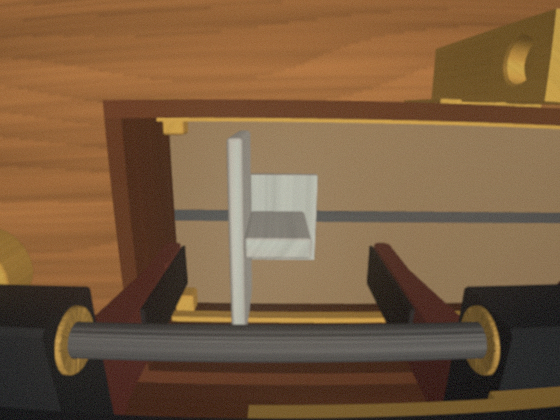

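The wrist view is centred over the follower. The plate is at x≈240, the rib top spans (247–312, 235–258), and the open fingers at 180 and 375 straddle it. Next I lower, pinch and drag.

Emit:
{"op": "apply_moves", "data": {"targets": [[1,[0,0,0.5],[0,0,0]],[1,[0,0,0.42],[0,0,0]],[-0.2,[0,0,0],[0,0,0]],[-0.4,[0,0,0],[0,0,0]],[-0.4,[0,0,0],[0,0,0]],[-0.4,[0,0,0],[0,0,0]],[-0.4,[0,0,0],[0,0,0]]]}}

```text
t: 8.1
ee_pos: [556.4, -259.5, 45.3]
orientation: [0.052, 3.14, -0.002]
ft_force: [-1.7, -3.3, 3.2]
width: 43.7
grasp_force: 30.0
```

Emit:
{"op": "apply_moves", "data": {"targets": [[-0.4,[0,0.3,0],[0,0,0]],[-0.4,[0,0.6,0],[0,0,0]],[-0.4,[0,0.6,0],[0,0,0]],[-0.4,[0,0.6,0],[0,0,0]],[-0.4,[0,0.6,0],[0,0,0]],[-0.4,[0,0.6,0],[0,0,0]],[-0.4,[0,0.6,0],[0,0,0]],[-0.4,[0,0.6,0],[0,0,0]]]}}

```text
t: 9.1
ee_pos: [566.0, -33.9, 45.3]
orientation: [0.052, 3.136, -0.002]
ft_force: [8.0, -6.5, -5.1]
width: 43.7
grasp_force: 30.0
```

Emit:
{"op": "apply_moves", "data": {"targets": [[-0.4,[0,0,0],[0,0,0]],[0,[0,0,0],[0,0,0]],[0.8,[0,0,0],[0,0,0]],[1,[0,0,0],[0,0,0]]]}}

```text
t: 9.6
ee_pos: [563.0, -33.9, 44.6]
orientation: [-0.052, -3.14, -0.0]
ft_force: [-1.0, -0.1, 0.1]
width: 60.5
grasp_force: 0.0
```

```bash
python3 plan.py 564,-34,200,178,1  620,142,180,180.5,1
python3 - <<'E'
from h import *
print(ctrl.get_obs())
E
```

```text
[[1.0, [-0.0, -0.0, -0.78], [0.0, -0.0, 0.0]], [1.0, [-0.01, -0.0, -0.78], [0.0, -0.0, 0.0]], [1.0, [-0.0, -0.0, -0.77], [0.0, -0.0, 0.001]], [1.0, [-0.01, -0.0, -0.78], [0.0, -0.001, 0.0]], [1.0, [-0.25, 0.89, 0.1], [0.0, 0.0, -0.007]], [1.0, [-0.26, 0.89, 0.1], [0.0, 0.0, -0.007]], [1.0, [-0.27, 0.88, 0.1], [0.0, 0.0, -0.007]], [1.0, [-0.27, 0.88, 0.1], [0.0, 0.0, -0.007]]]
end [619.9 142.1 180.1]
{'t': 9.6, 'qpos': array([-8.12238791e-02,  5.96671781e-01,  1.85754545e+00,  1.11932278e-05,
        6.88191147e-01, -1.61907487e+00]), 'qvel': array([-0.00504659,  0.00043368,  0.00222126, -0.00281914, -0.001983  ,
        0.00141641]), 'joint_torque': array([ 1.49892862e-01, -5.42732584e+01, -1.73638040e+01, -2.48915523e-03,
        5.73136553e-02,  1.07205644e-03]), 'ee_pos': array([563.02902263, -33.8906647 ,  44.59763536]), 'orientation': array([-5.17482544e-02, -3.14035276e+00, -9.40240104e-05]), 'ft_force': array([-1.04950884, -0.10458575,  0.14437952]), 'moment': array([ 0.07041667, -0.10143401, -0.04876393]), 'grasp_force': 0.0, 'width': 60.454123717578995}
```

Emit:
{"op": "apply_moves", "data": {"targets": [[1,[0,0,-0.78],[0,0,0]],[1,[0,0,-0.78],[0,0,0]],[1,[0,0,-0.78],[0,0,0]],[1,[0,0,-0.78],[0,0,0]],[1,[-0.25,0.89,0],[0,0,-0.007]],[1,[-0.26,0.89,0],[0,0,-0.007]],[1,[-0.27,0.88,0],[0,0,-0.007]],[1,[-0.27,0.88,0],[0,0,-0.007]]]}}

```text
t: 10.6
ee_pos: [618.8, 143.3, 200.6]
orientation: [0.017, -3.141, 0.0]
ft_force: [0.3, -0.5, -0.3]
width: 87.8
grasp_force: 0.0
```

Emit:
{"op": "apply_moves", "data": {"targets": [[1,[0,0,0],[0,0,0]],[1,[0,0,0],[0,0,0]]]}}

```text
t: 10.85
ee_pos: [618.2, 141.6, 200.2]
orientation: [0.018, -3.14, 0.001]
ft_force: [0.5, -0.1, -0.2]
width: 87.8
grasp_force: 0.0
```

```bash
cat > v.py <<'E'
from w import *
o,im=look("last");print(o["ee_pos"],np.degrees(np.arctan2(*R.from_rotvec(o["orientation"]).as_matrix()[[1,0],0]))%360,o["width"]);vols(o,im)
E
python3 v.py
```

```text
[618.2 141.6 200.2] 180.6420611048497 87.82693591778477
vol [542.2 412.5] yaw -9.1 fit 0.02 bbox [514.  48. 560. 173.] sc 0.95
vol [463.  132.8] yaw 5.6 fit 0.02 bbox [239.   0. 300.  82.] sc 0.71
vol [620.7 142.4] yaw 0.9 fit 0.04 bbox [250. 128. 303. 261.] sc 0.65
vol [446.8 276.2] yaw -4.5 fit 0.04 bbox [394.   1. 474.  58.] sc 0.6
```

Emit:
{"op": "apply_moves", "data": {"targets": [[1,[-0.05,0.02,0.8],[0,0,0]],[1,[0,0,0.8],[0,0,0]],[1,[0,0,0.8],[0,0,0]],[1,[0,0,0.7],[0,0,0]],[1,[0,0,0.26],[0,0,0]],[-0.3,[0,0,0],[0,0,0]],[-0.3,[0,0,0],[0,0,0]],[-0.3,[0,0,0],[0,0,0]]]}}

```text
t: 11.95
ee_pos: [622.4, 143.3, 34.2]
orientation: [-0.017, 3.139, 0.001]
ft_force: [-0.4, 0.0, -0.2]
width: 61.1
grasp_force: 0.0
```

Emit:
{"op": "apply_moves", "data": {"targets": [[-0.3,[0,0,0],[0,0,0]],[-0.3,[0,0,-0.4],[0,0,0]],[-0.3,[0,0,-0.8],[0,0,0]],[-0.3,[0,0,-0.8],[0,0,0]],[-0.3,[0,0,-0.5],[0,0,0]]]}}

```text
t: 12.58
ee_pos: [622.1, 143.4, 161.1]
orientation: [-0.017, 3.139, 0.001]
ft_force: [-0.2, 0.2, -2.1]
width: 39.4
grasp_force: 30.0
```

```bash
python3 plan.py 560,60,165,180,-0.3 554.3,-290,165,177.7,-0.3 554.3,-290,44,177.7,-0.3
```

```text
[[-0.3, [0.42, -0.55, -0.03], [0.0, 0.001, 0.002]], [-0.3, [0.42, -0.55, -0.03], [0.0, 0.0, 0.003]], [-0.3, [0.41, -0.56, -0.02], [0.0, 0.001, 0.002]], [-0.3, [0.01, -0.87, -0.0], [0.0, -0.0, 0.003]], [-0.3, [0.01, -0.88, -0.0], [0.0, -0.0, 0.003]], [-0.3, [0.01, -0.87, -0.0], [0.0, -0.0, 0.003]], [-0.3, [0.0, -0.88, -0.0], [0.0, -0.0, 0.003]], [-0.3, [-0.0, -0.87, -0.0], [0.0, -0.0, 0.003]]]
[[-0.3, [-0.01, -0.88, -0.0], [0.0, -0.0, 0.004]], [-0.3, [-0.01, -0.87, -0.0], [0.0, -0.0, 0.003]], [-0.3, [-0.01, -0.88, -0.01], [0.0, -0.0, 0.004]], [-0.3, [-0.0, -0.0, 0.81], [0.0, -0.0, -0.0]], [-0.3, [-0.0, -0.0, 0.81], [0.0, -0.0, -0.0]], [-0.3, [-0.0, -0.0, 0.8], [0.0, -0.0, -0.0]]]
end [ 554.3 -290.    44.2]
```

Emit:
{"op": "apply_moves", "data": {"targets": [[-0.3,[0.42,-0.55,0],[0,0,0.002]],[-0.3,[0.42,-0.55,0],[0,0,0.003]],[-0.3,[0.41,-0.56,0],[0,0,0.003]],[-0.3,[0.01,-0.87,0],[0,0,0.003]],[-0.3,[0.01,-0.87,0],[0,0,0.003]],[-0.3,[0.01,-0.88,0],[0,0,0.003]],[-0.3,[0,-0.88,0],[0,0,0.003]],[-0.3,[0,-0.87,0],[0,0,0.003]]]}}

```text
t: 13.58
ee_pos: [555.5, -160.2, 159.0]
orientation: [0.04, 3.14, -0.0]
ft_force: [-0.2, -0.6, -1.7]
width: 39.6
grasp_force: 30.0
```

Emit:
{"op": "apply_moves", "data": {"targets": [[-0.3,[-0.01,-0.88,0],[0,0,0.003]],[-0.3,[-0.01,-0.87,0],[0,0,0.003]],[-0.3,[-0.01,-0.86,0],[0,0,0.004]],[-0.3,[0,0,0.8],[0,0,0]],[-0.3,[0,0,0.8],[0,0,0]],[-0.3,[0,0,0.2],[0,0,0]],[-0.3,[0,0,0],[0,0,0]]]}}

```text
t: 14.45
ee_pos: [553.3, -289.2, 68.3]
orientation: [-0.064, -3.141, -0.0]
ft_force: [0.2, -0.4, -1.7]
width: 39.6
grasp_force: 30.0
```

Emit:
{"op": "apply_moves", "data": {"targets": [[-0.3,[0,0,0.1],[0,0,0]],[-0.3,[0,0,0.1],[0,0,0]]]}}

```text
t: 14.7
ee_pos: [555.7, -290.6, 63.1]
orientation: [0.064, 3.136, -0.004]
ft_force: [-9.3, 7.4, 47.5]
width: 39.2
grasp_force: 30.0
```

Emit:
{"op": "apply_moves", "data": {"targets": [[-0.3,[0,0,0.06],[0,0,0]],[-0.3,[0,0,0.06],[0,0,0]]]}}

```text
t: 14.95
ee_pos: [558.0, -290.7, 59.6]
orientation: [0.064, 3.131, -0.006]
ft_force: [-4.9, 8.9, 47.1]
width: 39.5
grasp_force: 30.1
```

Emit:
{"op": "apply_moves", "data": {"targets": [[-0.3,[0,0,-0.06],[0,0,0]],[0.05,[0,0,0],[0,0,0]],[0.05,[0,0,0],[0,0,0]],[0.05,[0,0,0],[0,0,0]],[0.05,[0,0,-0.8],[0,0,0]],[0.05,[0,0,-0.8],[0,0,0]],[0.05,[0,0,-0.8],[0,0,0]],[0.05,[0,0,-0.4],[0,0,0]]]}}

```text
t: 15.95
ee_pos: [553.7, -289.7, 196.6]
orientation: [0.064, 3.139, -0.001]
ft_force: [-0.2, -0.1, -1.0]
width: 46.1
grasp_force: 0.0
```

```bash
python3 v.py;python3 plan.py 560,40,195,178,1 466,132.5,195,185.8,1
```

```text
[ 553.7 -289.7  196.6] 177.6522325176268 46.06513309420388
vol [ 558.3 -290.4] yaw -2.3 fit 0.03 bbox [249. 123. 300. 267.] sc 0.76
[[1.0, [0.02, 0.94, 0.0], [-0.0, 0.0, -0.001]], [1.0, [0.02, 0.94, 0.0], [-0.0, 0.0, -0.0]], [1.0, [0.02, 0.94, 0.0], [-0.0, 0.0, -0.001]], [1.0, [0.02, 0.94, 0.01], [-0.0, 0.001, -0.0]], [1.0, [0.02, 0.95, 0.0], [-0.0, 0.0, -0.001]], [1.0, [0.02, 0.94, 0.01], [-0.001, 0.001, -0.0]], [1.0, [0.02, 0.95, 0.01], [-0.0, 0.0, -0.001]], [1.0, [0.65, 0.59, -0.0], [-0.0, 0.0, -0.029]]]
[[1.0, [0.62, 0.62, -0.0], [-0.0, 0.0, -0.029]], [1.0, [0.59, 0.66, -0.0], [-0.0, 0.0, -0.029]]]
end [465.9 132.6 194.8]
```

View pics/last.png

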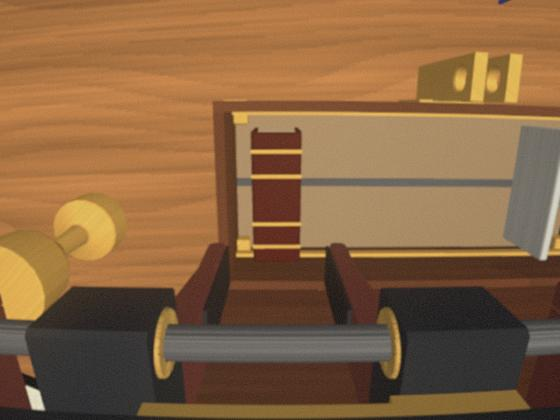

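The first volume stands in the chest next to the stop wall, at px (276,195). Next is volume A at (465,133).

Emit:
{"op": "apply_moves", "data": {"targets": [[1,[0.02,0.94,0],[0,0,0]],[1,[0.02,0.94,0],[0,0,0]],[1,[0.02,0.94,0],[0,0,0]],[1,[0.02,0.94,0],[0,0,0]],[1,[0.02,0.94,0],[0,0,0]],[1,[0.02,0.94,0],[0,0,0]],[1,[0.02,0.95,0],[0,0,0]],[1,[0.65,0.59,0],[0,0,-0.029]]]}}

```text
t: 17.05
ee_pos: [528.7, 73.0, 193.2]
orientation: [0.011, -3.141, -0.0]
ft_force: [0.5, 0.3, 0.1]
width: 87.7
grasp_force: 0.0
```

Emit:
{"op": "apply_moves", "data": {"targets": [[1,[0.62,0.62,0],[0,0,-0.029]],[1,[0.59,0.66,0],[0,0,-0.029]],[1,[0,0,0],[0,0,0]],[1,[0,0,0],[0,0,0]]]}}

```text
t: 17.55
ee_pos: [466.3, 133.2, 194.0]
orientation: [0.151, -3.137, 0.001]
ft_force: [0.5, -0.8, -0.0]
width: 87.6
grasp_force: 0.0
```

```bash
python3 v.py
```

```text
[466.3 133.2 194. ] 185.49321157015757 87.55282202818373
vol [448.  273.7] yaw -1.2 fit 0.03 bbox [386. 120. 480. 250.] sc 0.91
vol [466.3 132.7] yaw 5.8 fit 0.04 bbox [250. 124. 302. 258.] sc 0.85
vol [514.4 450.1] yaw -94.6 fit 0.26 bbox [499. 223. 560. 287.] sc 0.65
```

```bash
python3 plan.py 466.3,132.7,32,185.8,1 466.3,132.7,185,185.8,-0.3 557.5,-60,185,177.7,-0.3  557.5,-230,185,177.7,-0.3 557.5,-230,50,177.7,-0.3
```

```text
[[1.0, [0.0, -0.0, 0.81], [-0.0, -0.0, -0.001]], [1.0, [0.0, -0.0, 0.81], [-0.0, -0.0, -0.001]], [1.0, [0.01, -0.0, 0.81], [-0.0, -0.0, -0.001]], [1.0, [0.0, -0.0, 0.82], [-0.0, -0.0, -0.001]], [-0.3, [0.0, -0.0, -0.77], [-0.0, -0.0, -0.0]], [-0.3, [0.0, -0.0, -0.76], [-0.0, -0.0, -0.0]], [-0.3, [0.0, -0.0, -0.77], [-0.0, -0.0, -0.0]], [-0.3, [0.0, -0.0, -0.76], [-0.0, -0.0, -0.0]]]
[[-0.3, [-0.29, -0.8, -0.0], [-0.0, -0.0, 0.018]], [-0.3, [-0.31, -0.8, -0.0], [-0.0, -0.0, 0.018]], [-0.3, [-0.33, -0.79, -0.0], [-0.0, -0.0, 0.018]], [-0.3, [-0.35, -0.77, -0.0], [-0.0, -0.0, 0.018]], [-0.3, [-0.37, -0.77, -0.0], [-0.0, -0.0, 0.018]], [-0.3, [-0.03, -0.85, -0.0], [-0.0, -0.0, -0.0]], [-0.3, [-0.04, -0.85, -0.0], [-0.0, -0.0, -0.0]], [-0.3, [-0.03, -0.85, -0.0], [-0.0, -0.0, -0.0]]]
[[-0.3, [-0.04, -0.85, -0.0], [-0.0, -0.0, -0.0]], [-0.3, [0.0, 0.0, 0.9], [-0.0, -0.0, -0.0]], [-0.3, [0.0, 0.0, 0.9], [-0.0, -0.0, -0.0]], [-0.3, [0.0, 0.0, 0.9], [-0.0, -0.0, -0.0]]]
end [ 557.6 -230.2   49.8]
```

Emit:
{"op": "apply_moves", "data": {"targets": [[1,[0,0,0.81],[0,0,0]],[1,[0,0,0.81],[0,0,0]],[1,[0,0,0.81],[0,0,0]],[1,[0,0,0.82],[0,0,0]],[-0.3,[0,0,0],[0,0,0]],[-0.3,[0,0,0],[0,0,0]],[-0.3,[0,0,0],[0,0,0]],[-0.3,[0,0,0],[0,0,0]]]}}

```text
t: 18.65
ee_pos: [467.1, 133.6, 33.5]
orientation: [-0.15, 3.135, 0.001]
ft_force: [-0.9, -0.0, -0.4]
width: 51.3
grasp_force: 0.0
```

Emit:
{"op": "apply_moves", "data": {"targets": [[-0.3,[0,0,0],[0,0,0]],[-0.3,[0,0,0],[0,0,0]],[-0.3,[0,0,0],[0,0,0]]]}}

```text
t: 19.02
ee_pos: [466.6, 133.5, 32.9]
orientation: [-0.151, 3.137, 0.0]
ft_force: [-1.6, -1.2, 8.1]
width: 39.9
grasp_force: 30.0
```

Emit:
{"op": "apply_moves", "data": {"targets": [[-0.3,[0,0,-0.77],[0,0,0]],[-0.3,[0,0,-0.77],[0,0,0]],[-0.3,[0,0,-0.77],[0,0,0]],[-0.3,[0,0,-0.76],[0,0,0]],[-0.3,[-0.29,-0.8,0],[0,0,0.018]],[-0.3,[-0.31,-0.8,0],[0,0,0.018]],[-0.3,[-0.33,-0.79,0],[0,0,0.018]],[-0.3,[-0.35,-0.77,0],[0,0,0.018]]]}}

```text
t: 20.02
ee_pos: [538.5, -22.2, 185.5]
orientation: [-0.028, -3.141, -0.0]
ft_force: [-0.0, 0.1, -2.6]
width: 39.7
grasp_force: 30.0
```

Emit:
{"op": "apply_moves", "data": {"targets": [[-0.3,[-0.37,-0.77,0],[0,0,0.018]],[-0.3,[-0.03,-0.85,0],[0,0,0]],[-0.3,[-0.03,-0.85,0],[0,0,0]],[-0.3,[-0.03,-0.85,0],[0,0,0]],[-0.3,[-0.04,-0.85,0],[0,0,0]],[-0.3,[0,0,0.9],[0,0,0]],[-0.3,[0,0,0.9],[0,0,0]],[-0.3,[0,0,0.8],[0,0,0]]]}}

```text
t: 21.02
ee_pos: [554.3, -229.8, 53.9]
orientation: [-0.072, -3.14, -0.001]
ft_force: [1.1, -0.5, -2.2]
width: 40.0
grasp_force: 30.0
```

Emit:
{"op": "apply_moves", "data": {"targets": [[-0.3,[0,0,0.1],[0,0,0]],[-0.3,[0,0,0],[0,0,0]]]}}

```text
t: 21.28
ee_pos: [555.3, -230.0, 51.2]
orientation: [0.071, 3.141, 0.0]
ft_force: [-0.6, -0.4, -2.3]
width: 39.6
grasp_force: 30.0
```

Emit:
{"op": "apply_moves", "data": {"targets": [[-0.3,[0,0,0.12],[0,0,0]],[-0.3,[0,0,0],[0,0,0]]]}}

```text
t: 21.52
ee_pos: [555.6, -230.1, 45.6]
orientation: [0.071, 3.139, -0.001]
ft_force: [0.1, 0.1, -1.7]
width: 39.8
grasp_force: 30.0
```

Emit:
{"op": "apply_moves", "data": {"targets": [[-0.3,[0,0,0.09],[0,0,0]],[0.05,[0,0,0],[0,0,0]],[0.05,[0,0,0],[0,0,0]],[0.05,[0,0,0],[0,0,0]],[0.05,[0,0,-0.7],[0,0,0]],[0.05,[0,0,-0.8],[0,0,0]],[0.05,[0,0,-0.8],[0,0,0]],[0.05,[0,0,-0.7],[0,0,0]]]}}

```text
t: 22.52
ee_pos: [555.2, -230.0, 191.9]
orientation: [0.072, 3.14, -0.0]
ft_force: [0.3, 0.1, -0.5]
width: 46.4
grasp_force: 0.0
```

```bash
python3 v.py;python3 plan.py 448,274,195,179,1
```

```text
[ 555.2 -230.   191.9] 177.385176509678 46.43815292697741
vol [ 556.7 -291.6] yaw -1.8 fit 0.1 bbox [169. 124. 235. 271.] sc 0.56
vol [ 557.7 -230.1] yaw -2.5 fit 0.03 bbox [252. 126. 303. 263.] sc 0.55
[[1.0, [0.24, 0.91, -0.01], [-0.0, 0.0, -0.002]], [1.0, [0.24, 0.91, -0.0], [-0.0, 0.0, -0.002]], [1.0, [0.23, 0.91, -0.01], [-0.0, 0.0, -0.002]], [1.0, [0.23, 0.91, -0.0], [-0.0, 0.001, -0.001]], [1.0, [0.23, 0.91, -0.0], [-0.0, 0.0, -0.002]], [1.0, [0.23, 0.91, -0.01], [-0.0, 0.001, -0.001]], [1.0, [0.23, 0.91, -0.0], [-0.0, 0.0, -0.002]], [1.0, [0.22, 0.91, -0.01], [-0.0, 0.001, -0.001]]]
[[1.0, [0.22, 0.91, -0.0], [-0.001, 0.0, -0.002]], [1.0, [0.22, 0.92, -0.0], [-0.0, 0.001, -0.001]], [1.0, [0.22, 0.91, -0.01], [-0.001, 0.0, -0.002]]]
end [448.  273.8 195.1]
```

Emit:
{"op": "apply_moves", "data": {"targets": [[1,[0.24,0.91,0],[0,0,-0.002]],[1,[0.24,0.91,0],[0,0,-0.002]],[1,[0.23,0.91,0],[0,0,-0.002]],[1,[0.23,0.91,0],[0,0,-0.002]],[1,[0.23,0.91,0],[0,0,-0.002]],[1,[0.23,0.91,0],[0,0,-0.002]],[1,[0.23,0.91,0],[0,0,-0.001]],[1,[0.22,0.91,0],[0,0,-0.001]]]}}

```text
t: 23.62
ee_pos: [474.3, 138.4, 189.3]
orientation: [-0.037, -3.14, 0.0]
ft_force: [0.3, 0.4, 0.2]
width: 87.8
grasp_force: 0.0
```

Emit:
{"op": "apply_moves", "data": {"targets": [[1,[0.22,0.91,0],[0,0,-0.002]],[1,[0.22,0.91,0],[0,0,-0.002]],[1,[0.22,0.91,0],[0,0,-0.002]],[1,[0,0,0],[0,0,0]],[1,[0,0,0],[0,0,0]]]}}

```text
t: 24.25
ee_pos: [444.6, 273.6, 189.4]
orientation: [-0.021, -3.14, 0.002]
ft_force: [0.1, -0.5, -0.0]
width: 88.1
grasp_force: 0.0
```

```bash
python3 v.py; python3 plan.py 448,273.7,32,179,1  448,273.7,190,179,-0.3 500,60,190,179,-0.3 560,-170,190,177.5,-0.3 560,-170,50,177.5,-0.3
```

```text
[444.6 273.6 189.4] 179.23061901342876 88.1142521450608
vol [528.8 436.1] yaw 43.4 fit 0.89 bbox [380. 221. 468. 324.] sc 0.96
vol [447.9 274.2] yaw -1.3 fit 0.04 bbox [250. 130. 303. 264.] sc 0.92
vol [258.7 427.7] yaw 54.2 fit 0.02 bbox [441.   2. 536.  35.] sc 0.68
[[1.0, [-0.02, 0.0, 0.79], [-0.0, -0.0, 0.0]], [1.0, [-0.01, 0.01, 0.79], [-0.0, -0.0, 0.0]], [1.0, [-0.02, 0.0, 0.79], [-0.0, -0.0, 0.001]], [1.0, [-0.01, 0.01, 0.79], [-0.0, -0.0, 0.0]], [-0.3, [0.0, -0.0, -0.79], [-0.0, -0.0, 0.0]], [-0.3, [0.0, -0.0, -0.79], [-0.0, -0.0, 0.0]], [-0.3, [0.0, -0.0, -0.79], [-0.0, -0.0, 0.0]], [-0.3, [0.0, -0.01, -0.79], [-0.0, -0.0, 0.0]]]
[[-0.3, [-0.22, -0.85, -0.0], [-0.0, -0.0, 0.0]], [-0.3, [-0.22, -0.85, -0.0], [-0.0, -0.0, 0.0]], [-0.3, [-0.22, -0.85, -0.0], [-0.0, -0.0, 0.0]], [-0.3, [-0.23, -0.85, -0.0], [-0.0, -0.0, 0.0]], [-0.3, [-0.22, -0.85, -0.0], [-0.0, -0.0, 0.0]], [-0.3, [-0.26, -0.92, -0.0], [-0.0, -0.0, 0.003]], [-0.3, [-0.26, -0.91, -0.0], [-0.0, -0.0, 0.004]], [-0.3, [-0.26, -0.91, -0.0], [-0.0, -0.0, 0.003]]]
[[-0.3, [-0.27, -0.91, -0.0], [-0.0, -0.0, 0.004]], [-0.3, [-0.28, -0.92, -0.0], [-0.0, -0.0, 0.003]], [-0.3, [0.0, 0.0, 0.93], [-0.0, -0.0, 0.0]], [-0.3, [0.0, 0.0, 0.93], [-0.0, -0.0, 0.0]], [-0.3, [0.0, 0.01, 0.94], [-0.0, -0.0, 0.0]]]
end [ 560.1 -169.8   50. ]
```

Emit:
{"op": "apply_moves", "data": {"targets": [[1,[-0.02,0,0.79],[0,0,0]],[1,[-0.02,0,0.79],[0,0,0]],[1,[-0.02,0,0.79],[0,0,0]],[1,[0,0.01,0.79],[0,0,0]],[-0.3,[0,0,0],[0,0,0]],[-0.3,[0,0,0],[0,0,0]],[-0.3,[0,0,0],[0,0,0]],[-0.3,[0,0,0],[0,0,0]]]}}

```text
t: 25.35
ee_pos: [448.9, 275.0, 33.5]
orientation: [0.022, 3.139, 0.002]
ft_force: [0.4, 0.2, 0.3]
width: 51.4
grasp_force: 0.0
```

Emit:
{"op": "apply_moves", "data": {"targets": [[-0.3,[0,0,0],[0,0,0]],[-0.3,[0,0,0],[0,0,0]],[-0.3,[0,0,0],[0,0,0]]]}}

```text
t: 25.72
ee_pos: [448.4, 274.8, 32.9]
orientation: [0.022, 3.141, 0.001]
ft_force: [-0.9, -0.9, 6.5]
width: 40.1
grasp_force: 30.0
```

Emit:
{"op": "apply_moves", "data": {"targets": [[-0.3,[0,0,-0.79],[0,0,0]],[-0.3,[0,0,-0.79],[0,0,0]],[-0.3,[0,0,-0.79],[0,0,0]],[-0.3,[0,0,-0.79],[0,0,0]],[-0.3,[-0.22,-0.85,0],[0,0,0]],[-0.3,[-0.22,-0.85,0],[0,0,0]],[-0.3,[-0.22,-0.85,0],[0,0,0]],[-0.3,[-0.22,-0.85,0],[0,0,0]]]}}

```text
t: 26.72
ee_pos: [489.4, 102.7, 190.0]
orientation: [-0.022, -3.141, 0.0]
ft_force: [1.3, -0.6, -1.5]
width: 39.7
grasp_force: 30.0
```

Emit:
{"op": "apply_moves", "data": {"targets": [[-0.3,[-0.22,-0.85,0],[0,0,0]],[-0.3,[-0.26,-0.92,0],[0,0,0.003]],[-0.3,[-0.26,-0.91,0],[0,0,0.003]],[-0.3,[-0.26,-0.91,0],[0,0,0.003]],[-0.3,[-0.27,-0.91,0],[0,0,0.004]],[-0.3,[-0.28,-0.92,0],[0,0,0.004]],[-0.3,[0,0,0.93],[0,0,0]],[-0.3,[0,0,0.93],[0,0,0]]]}}

```text
t: 27.72
ee_pos: [561.1, -169.4, 96.2]
orientation: [0.066, 3.14, -0.0]
ft_force: [0.5, 0.4, -1.9]
width: 40.1
grasp_force: 30.0
```

Emit:
{"op": "apply_moves", "data": {"targets": [[-0.3,[0,0,0.9],[0,0,0]],[-0.3,[0,0,0.08],[0,0,0]],[-0.3,[0,0,0],[0,0,0]]]}}

```text
t: 28.1
ee_pos: [561.5, -168.7, 48.8]
orientation: [0.064, 3.141, -0.0]
ft_force: [0.4, -0.2, -3.2]
width: 39.9
grasp_force: 30.0
```

Emit:
{"op": "apply_moves", "data": {"targets": [[-0.3,[0,0,0.08],[0,0,0]],[-0.3,[0,0,0.06],[0,0,0]],[0.05,[0,0,0],[0,0,0]],[0.05,[0,0,0],[0,0,0]],[0.05,[0,0,0],[0,0,0]],[0.05,[0,0,-0.7],[0,0,0]],[0.05,[0,0,-0.9],[0,0,0]],[0.05,[0,0,-0.9],[0,0,0]]]}}

```text
t: 29.1
ee_pos: [560.9, -168.6, 167.4]
orientation: [-0.064, -3.14, -0.0]
ft_force: [0.0, -0.3, 0.8]
width: 46.1
grasp_force: 0.0
```

Emit:
{"op": "apply_moves", "data": {"targets": [[0.05,[0,0,-0.9],[0,0,0]],[0.05,[0,0,0],[0,0,0]]]}}

```text
t: 29.35
ee_pos: [563.3, -169.4, 215.2]
orientation: [0.064, 3.134, -0.003]
ft_force: [-0.0, 0.1, 0.0]
width: 46.2
grasp_force: 0.0
```

```bash
python3 v.py
python3 - <<'E'
from w import *
o,im=look("sc2","scene");vols(o,im,"scene")
E
python3 plan.py 500,60,210,178,1 500,411,210,171,1
```

```text
[ 563.3 -169.4  215.2] 177.65812914652875 46.202991671836266
vol [ 557.  -292.5] yaw -1.8 fit 0.02 bbox [106. 122. 180. 250.] sc 0.56
vol [541.4 413.6] yaw -10.0 fit 0.07 bbox [383. 176. 410. 208.] sc 0.62
[[1.0, [0.28, 0.9, 0.0], [0.0, -0.0, -0.001]], [1.0, [0.28, 0.9, 0.0], [0.0, -0.0, -0.001]], [1.0, [0.27, 0.91, 0.0], [0.0, -0.001, -0.001]], [1.0, [0.27, 0.9, 0.0], [0.0, -0.0, -0.0]], [1.0, [0.28, 0.91, 0.0], [0.0, -0.001, -0.001]], [1.0, [0.03, 0.88, 0.0], [0.0, 0.0, 0.01]], [1.0, [0.04, 0.88, 0.0], [0.0, 0.0, 0.01]], [1.0, [0.06, 0.87, 0.0], [0.0, 0.0, 0.01]]]
[[1.0, [0.07, 0.87, 0.0], [0.0, 0.0, 0.01]], [1.0, [0.09, 0.87, 0.0], [0.0, 0.0, 0.009]], [1.0, [0.1, 0.87, 0.0], [0.0, 0.0, 0.01]], [1.0, [0.11, 0.87, 0.0], [0.0, 0.0, 0.009]], [1.0, [0.12, 0.88, 0.01], [0.0, 0.0, 0.01]]]
end [499.9 411.2 209.8]
```

```bash
python3 - <<'E'
from plan import *
plan([[545,60,205,178,1],[541.5,412.5,195,170.5,1]])
o=ctrl.get_obs();print(o["ee_pos"])
E
sed -i 's/look("last")/look(sys.argv[1] if len(sys.argv)>1 else None)/' v.py
```

```text
[[1, [0.1, 0.91, 0.02], [0.0, -0.0, -0.001]], [1, [0.1, 0.91, 0.02], [0.0, -0.0, -0.001]], [1, [0.09, 0.91, 0.02], [0.0, -0.001, -0.001]], [1, [0.09, 0.91, 0.02], [0.0, -0.0, -0.0]], [1, [0.1, 0.91, 0.02], [0.0, -0.001, -0.001]], [1, [0.04, 0.88, 0.03], [0.0, 0.0, 0.01]], [1, [0.05, 0.88, 0.02], [0.0, 0.0, 0.011]], [1, [0.07, 0.88, 0.03], [0.0, 0.0, 0.01]]]
[[1, [0.08, 0.88, 0.02], [0.0, 0.0, 0.011]], [1, [0.1, 0.88, 0.03], [0.0, 0.0, 0.01]], [1, [0.11, 0.87, 0.02], [0.0, 0.0, 0.011]], [1, [0.12, 0.87, 0.03], [0.0, 0.0, 0.01]], [1, [0.14, 0.87, 0.02], [0.001, 0.0, 0.011]]]
end [541.7 412.5 195.2]
[ 560.15572149 -168.30814643  209.74244092]
```

Emit:
{"op": "apply_moves", "data": {"targets": [[1,[0.1,0.91,0.02],[0,0,0]],[1,[0.1,0.91,0.02],[0,0,0]],[1,[0.1,0.91,0.02],[0,0,0]],[1,[0.1,0.91,0.02],[0,0,0]],[1,[0.1,0.91,0.02],[0,0,0]],[1,[0.04,0.88,0.02],[0,0,0.01]],[1,[0.05,0.88,0.02],[0,0,0.01]],[1,[0.07,0.88,0.02],[0,0,0.01]]]}}

```text
t: 30.55
ee_pos: [543.9, 193.1, 201.4]
orientation: [-0.139, -3.136, 0.002]
ft_force: [0.9, 0.5, -0.3]
width: 87.6
grasp_force: 0.0
```

Emit:
{"op": "apply_moves", "data": {"targets": [[1,[0.08,0.88,0.02],[0,0,0.01]],[1,[0.1,0.88,0.02],[0,0,0.01]],[1,[0.11,0.87,0.02],[0,0,0.01]],[1,[0.12,0.87,0.02],[0,0,0.01]],[1,[0.14,0.87,0.02],[0,0,0.01]],[1,[0,0,0],[0,0,0]],[1,[0,0,0],[0,0,0]]]}}

```text
t: 31.42
ee_pos: [542.8, 411.3, 196.4]
orientation: [-0.26, -3.129, 0.004]
ft_force: [-0.7, -0.1, 0.0]
width: 87.7
grasp_force: 0.0
```

```bash
python3 v.py; python3 plan.py 541.5,412.5,32,170.5,1  541.5,412.5,190,170.5,-0.3 548,60,190,177,-0.3 564,-111,190,177.5,-0.3 564,-111,50,177.5,-0.3
```

```text
[542.8 411.3 196.4] 170.49155964535953 87.66004816411495
vol [541.6 411.7] yaw -9.0 fit 0.04 bbox [252. 126. 302. 257.] sc 0.83
[[1.0, [0.01, 0.01, 0.83], [-0.0, -0.0, -0.0]], [1.0, [0.01, 0.01, 0.83], [-0.0, -0.0, -0.0]], [1.0, [0.01, 0.01, 0.82], [-0.0, -0.0, -0.001]], [1.0, [0.01, 0.0, 0.83], [-0.001, -0.001, -0.0]], [-0.3, [-0.0, 0.0, -0.79], [0.0, 0.0, -0.0]], [-0.3, [-0.0, 0.0, -0.79], [0.0, 0.0, -0.0]], [-0.3, [-0.0, 0.0, -0.79], [0.0, 0.0, -0.0]], [-0.3, [-0.0, 0.0, -0.79], [0.0, 0.0, -0.0]]]
[[-0.3, [-0.16, -0.87, -0.0], [0.0, 0.0, -0.009]], [-0.3, [-0.15, -0.87, -0.0], [0.0, 0.0, -0.009]], [-0.3, [-0.14, -0.87, -0.0], [0.0, 0.0, -0.009]], [-0.3, [-0.12, -0.87, -0.0], [0.0, 0.0, -0.009]], [-0.3, [-0.11, -0.87, -0.0], [0.0, 0.0, -0.009]], [-0.3, [-0.1, -0.88, -0.0], [0.0, 0.0, -0.009]], [-0.3, [-0.09, -0.87, -0.0], [0.0, 0.0, -0.009]], [-0.3, [-0.08, -0.88, -0.0], [0.0, 0.0, -0.009]]]
[[-0.3, [-0.12, -0.85, -0.0], [0.0, 0.0, -0.001]], [-0.3, [-0.13, -0.85, -0.0], [0.0, 0.0, -0.002]], [-0.3, [-0.12, -0.85, -0.0], [0.0, 0.0, -0.001]], [-0.3, [-0.12, -0.85, -0.0], [0.0, 0.0, -0.002]], [-0.3, [0.0, -0.0, 0.93], [0.0, 0.0, 0.0]], [-0.3, [0.0, -0.0, 0.93], [0.0, 0.0, 0.0]], [-0.3, [0.0, -0.0, 0.94], [0.0, 0.0, 0.0]]]
end [ 564.1 -111.    49.8]
```

Emit:
{"op": "apply_moves", "data": {"targets": [[1,[0.01,0.01,0.83],[0,0,0]],[1,[0.01,0,0.83],[0,0,0]],[1,[0.01,0,0.83],[0,0,0]],[1,[0,0,0.82],[0,0,0]],[-0.3,[0,0,0],[0,0,0]],[-0.3,[0,0,0],[0,0,0]],[-0.3,[0,0,0],[0,0,0]],[-0.3,[0,0,0],[0,0,0]]]}}

```text
t: 32.52
ee_pos: [543.0, 413.5, 34.5]
orientation: [0.261, 3.129, 0.003]
ft_force: [-0.0, -0.8, -0.3]
width: 51.2
grasp_force: 0.0
```

Emit:
{"op": "apply_moves", "data": {"targets": [[-0.3,[0,0,0],[0,0,0]],[-0.3,[0,0,0],[0,0,0]],[-0.3,[0,0,0],[0,0,0]],[-0.3,[0,0,-0.79],[0,0,0]],[-0.3,[0,0,-0.79],[0,0,0]],[-0.3,[0,0,-0.79],[0,0,0]],[-0.3,[0,0,-0.79],[0,0,0]]]}}

```text
t: 33.4
ee_pos: [541.8, 412.8, 191.5]
orientation: [-0.261, -3.13, 0.001]
ft_force: [1.4, 0.3, -1.0]
width: 39.8
grasp_force: 30.0
```

Emit:
{"op": "apply_moves", "data": {"targets": [[-0.3,[-0.16,-0.87,0],[0,0,-0.009]],[-0.3,[-0.15,-0.87,0],[0,0,-0.009]],[-0.3,[-0.14,-0.87,0],[0,0,-0.009]],[-0.3,[-0.12,-0.87,0],[0,0,-0.009]],[-0.3,[-0.11,-0.87,0],[0,0,-0.009]],[-0.3,[-0.1,-0.88,0],[0,0,-0.009]],[-0.3,[-0.09,-0.87,0],[0,0,-0.009]],[-0.3,[-0.08,-0.88,0],[0,0,-0.009]]]}}

```text
t: 34.4
ee_pos: [548.3, 59.4, 190.5]
orientation: [-0.083, -3.14, -0.0]
ft_force: [0.5, 0.4, -1.8]
width: 39.7
grasp_force: 30.0
```

Emit:
{"op": "apply_moves", "data": {"targets": [[-0.3,[-0.12,-0.83,0],[0,0,-0.001]],[-0.3,[-0.12,-0.83,0],[0,0,-0.002]],[-0.3,[-0.12,-0.83,0],[0,0,-0.001]],[-0.3,[-0.12,-0.83,0],[0,0,-0.002]],[-0.3,[0,0,0.93],[0,0,0]],[-0.3,[0,0,0.93],[0,0,0]],[-0.3,[0,0,0.9],[0,0,0]],[-0.3,[0,0,0],[0,0,0]]]}}

```text
t: 35.4
ee_pos: [561.3, -105.7, 49.6]
orientation: [-0.069, -3.134, -0.002]
ft_force: [0.4, -0.1, -0.9]
width: 39.9
grasp_force: 30.0
```

Lower, release, retreat and view the row.

Emit:
{"op": "apply_moves", "data": {"targets": [[-0.3,[0,0,0.08],[0,0,0]],[-0.3,[0,0,0.06],[0,0,0]],[0.05,[0,0,0],[0,0,0]],[0.05,[0,0,0],[0,0,0]],[0.05,[0,0,0],[0,0,0]],[0.05,[0,0,-0.7],[0,0,0]],[0.05,[0,0,-0.9],[0,0,0]],[0.05,[0,0,-0.9],[0,0,0]]]}}

```text
t: 36.4
ee_pos: [564.0, -106.3, 172.0]
orientation: [-0.069, -3.141, -0.0]
ft_force: [1.1, 0.5, -0.2]
width: 46.3
grasp_force: 0.0
```

Emit:
{"op": "apply_moves", "data": {"targets": [[0.05,[0,0,-0.9],[0,0,0]],[0.05,[0,0,-0.9],[0,0,0]],[0.05,[0,0,0],[0,0,0]],[0.05,[0,0,0],[0,0,0]]]}}

```text
t: 36.9
ee_pos: [563.7, -106.2, 260.1]
orientation: [-0.069, -3.14, -0.0]
ft_force: [0.1, 0.3, -0.4]
width: 45.9
grasp_force: 0.0
```

```bash
python3 v.py row1
```

```text
[ 563.7 -106.2  260.1] 177.47748366126615 45.92314501417505
vol [ 557.5 -232.1] yaw -2.3 fit 0.03 bbox [125. 121. 192. 232.] sc 0.96
vol [ 556.2 -294.6] yaw -2.8 fit 0.06 bbox [ 65. 123. 136. 236.] sc 0.79
vol [ 563.5 -169.4] yaw -2.6 fit 0.02 bbox [188. 124. 239. 233.] sc 0.6
vol [ 567.6 -106.5] yaw -1.4 fit 0.04 bbox [257. 126. 295. 236.] sc 0.58
```

View pics/row1.png

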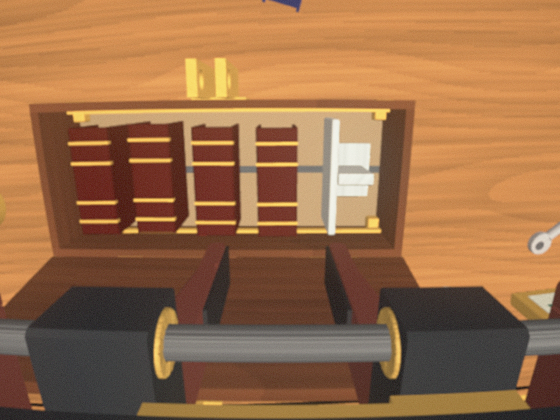

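All four volumes stand in the row at px x≈95, 155, 215 and 277, with the follower at 335–375. The mug and frame are untouched, and the pin's bow shows at (541,242). I'll pinch the follower again to draw it clear of the near wall, then push from behind the rib.

```bash
python3 plan.py 564,-34,150,177.6,0.18 564,-34,46,177.6,0.18
```

```text
[[0.18, [0.01, 0.48, 0.73], [0.0, -0.001, -0.0]], [0.18, [0.02, 0.48, 0.73], [0.0, -0.0, -0.001]], [0.18, [0.01, 0.48, 0.72], [0.0, -0.001, -0.0]], [0.18, [0.0, 0.0, 0.69], [0.0, 0.0, -0.0]], [0.18, [0.0, 0.0, 0.7], [0.0, 0.0, -0.0]], [0.18, [0.01, 0.0, 0.69], [0.0, 0.0, -0.0]]]
end [563.8 -34.   46.1]
```

Emit:
{"op": "apply_moves", "data": {"targets": [[0.18,[0.01,0.48,0.73],[0,0,0]],[0.18,[0.01,0.48,0.73],[0,0,0]],[0.18,[0.01,0.48,0.73],[0,0,0]],[0.18,[0,0,0.6],[0,0,0]],[0.18,[0,0,0],[0,0,0]],[0.18,[0,0,0],[0,0,0]]]}}

```text
t: 37.75
ee_pos: [566.1, -34.6, 121.3]
orientation: [-0.07, -3.14, -0.0]
ft_force: [-0.6, 0.1, 0.3]
width: 51.9
grasp_force: 0.0
```

Emit:
{"op": "apply_moves", "data": {"targets": [[0.18,[0,0,0.3],[0,0,0]],[0.18,[0,0,0.3],[0,0,0]],[0.18,[0,0,0.3],[0,0,0]],[0.18,[0,0,0.3],[0,0,0]],[0.18,[0,0,0.26],[0,0,0]],[0.18,[0,0,0],[0,0,0]]]}}

```text
t: 38.5
ee_pos: [565.0, -34.3, 46.8]
orientation: [-0.069, -3.138, -0.0]
ft_force: [-0.6, -0.4, -0.6]
width: 52.3
grasp_force: 0.0
```

Clean descent with no contact. Now close, drag −y 18 mm, release and rise.

Emit:
{"op": "apply_moves", "data": {"targets": [[-0.4,[0,0,0],[0,0,0]],[-0.4,[0,0,0],[0,0,0]],[-0.4,[0,0,0],[0,0,0]],[-0.4,[0,-0.15,0],[0,0,0]],[-0.4,[0,-0.15,0],[0,0,0]],[-0.4,[0,-0.06,0],[0,0,0]],[-0.4,[0,0,0],[0,0,0]]]}}

```text
t: 39.38
ee_pos: [565.2, -53.1, 48.3]
orientation: [0.07, 3.141, -0.001]
ft_force: [2.2, -1.4, -5.6]
width: 43.8
grasp_force: 30.0
```

Emit:
{"op": "apply_moves", "data": {"targets": [[0.18,[0,0,0],[0,0,0]],[0.18,[0,0,0],[0,0,0]],[0.18,[0,0,-0.4],[0,0,0]],[-1,[0,0,-0.4],[0,0,0]],[-1,[0,0,-0.4],[0,0,0]],[-1,[0,0,0],[0,0,0]],[-1,[0,0,0],[0,0,0]],[-1,[0,0,0],[0,0,0]]]}}

```text
t: 40.38
ee_pos: [564.5, -52.3, 107.3]
orientation: [-0.069, -3.139, -0.0]
ft_force: [0.2, 0.3, 0.0]
width: 5.3
grasp_force: 0.0
```

Emit:
{"op": "apply_moves", "data": {"targets": [[-1,[0,0.4,0],[0,0,0]],[-1,[0,0.4,0],[0,0,0]],[-1,[0,0,0],[0,0,0]],[-1,[0,0,0.4],[0,0,0]],[-1,[0,0,0.4],[0,0,0]],[-1,[0,0,0.4],[0,0,0]],[-1,[0,0,0],[0,0,0]]]}}

```text
t: 41.25
ee_pos: [565.8, -12.2, 47.0]
orientation: [-0.068, -3.138, 0.0]
ft_force: [0.6, -0.3, 0.7]
width: 0.5
grasp_force: 0.0
```

Emit:
{"op": "apply_moves", "data": {"targets": [[-1,[0,-0.2,0],[0,0,0]],[-1,[0,-0.2,0],[0,0,0]],[-1,[0,-0.2,0],[0,0,0]],[-1,[0,-0.2,0],[0,0,0]],[-1,[0,-0.2,0],[0,0,0]],[-1,[0,-0.2,0],[0,0,0]],[-1,[0,-0.2,0],[0,0,0]]]}}

```text
t: 42.12
ee_pos: [564.2, -82.2, 48.8]
orientation: [0.071, 3.14, 0.002]
ft_force: [2.4, 9.2, -1.9]
width: 0.2
grasp_force: 4.7
```

Emit:
{"op": "apply_moves", "data": {"targets": [[-1,[0,-0.1,0],[0,0,0]],[-1,[0,-0.1,0],[0,0,0]],[-1,[0,-0.1,0],[0,0,0]],[-1,[0,-0.1,0],[0,0,0]]]}}

```text
t: 42.62
ee_pos: [563.4, -101.8, 48.8]
orientation: [0.071, 3.14, 0.003]
ft_force: [2.2, 10.1, -2.3]
width: 0.6
grasp_force: 5.3
```

Emit:
{"op": "apply_moves", "data": {"targets": [[-1,[0,-0.05,0],[0,0,0]],[-1,[0,-0.05,0],[0,0,0]]]}}

```text
t: 42.88
ee_pos: [563.2, -106.7, 48.8]
orientation: [0.071, 3.14, 0.002]
ft_force: [2.9, 10.1, -2.0]
width: 0.5
grasp_force: 5.2
```

```bash
python3 v.py row2
```

```text
[ 563.2 -106.7   48.8] 177.41874417156856 0.5422398110245061
vol [ 564.6 -192.1] yaw -12.2 fit 0.57 bbox [ 50. 146. 157. 384.] sc 0.75
vol [ 523.5 -340.2] yaw 9.5 fit 1.0 bbox [  0. 140.  42. 154.] sc 0.67
vol [ 558.2 -264.5] yaw -2.7 fit 0.36 bbox [  0. 146.  98. 382.] sc 0.67
```

Emit:
{"op": "apply_moves", "data": {"targets": [[-1,[0,-0.05,0],[0,0,0]],[-1,[0,0,0],[0,0,0]]]}}

```text
t: 43.22
ee_pos: [563.1, -109.5, 48.8]
orientation: [0.071, 3.139, 0.002]
ft_force: [1.7, 8.7, -2.8]
width: 0.4
grasp_force: 4.3
```

Emit:
{"op": "apply_moves", "data": {"targets": [[-1,[0,-0.04,0],[0,0,0]],[-1,[0,0,0],[0,0,0]]]}}

```text
t: 43.48
ee_pos: [563.0, -111.4, 48.8]
orientation: [0.071, 3.139, 0.002]
ft_force: [2.8, 10.2, -3.1]
width: 0.2
grasp_force: 4.5
```

Emit:
{"op": "apply_moves", "data": {"targets": [[-1,[0,-0.03,0],[0,0,0]],[-1,[0,0,0],[0,0,0]]]}}

```text
t: 43.72
ee_pos: [563.0, -112.8, 48.8]
orientation: [0.071, 3.139, 0.002]
ft_force: [1.7, 8.5, -3.1]
width: 0.5
grasp_force: 4.7
```

Emit:
{"op": "apply_moves", "data": {"targets": [[-1,[0,-0.04,0],[0,0,0]],[-1,[0,0,0],[0,0,0]]]}}

```text
t: 43.98
ee_pos: [562.8, -114.8, 48.8]
orientation: [0.071, 3.139, 0.002]
ft_force: [2.8, 9.5, -2.8]
width: 0.3
grasp_force: 4.6
```

Emit:
{"op": "apply_moves", "data": {"targets": [[-1,[0,-0.03,0],[0,0,0]],[-1,[0,0,0],[0,0,0]]]}}

```text
t: 44.22
ee_pos: [562.8, -116.1, 48.8]
orientation: [0.071, 3.139, 0.003]
ft_force: [2.3, 10.4, -1.6]
width: 0.6
grasp_force: 5.4
```

Emit:
{"op": "apply_moves", "data": {"targets": [[-1,[0,-0.02,0],[0,0,0]],[-1,[0,0,0],[0,0,0]]]}}

```text
t: 44.48
ee_pos: [562.8, -116.1, 48.8]
orientation: [0.071, 3.14, 0.005]
ft_force: [2.9, 16.1, -2.8]
width: 0.4
grasp_force: 8.2
```

Emit:
{"op": "apply_moves", "data": {"targets": [[-1,[0,-0.03,0],[0,0,0]],[-1,[0,0,0],[0,0,0]]]}}

```text
t: 44.72
ee_pos: [562.8, -116.2, 48.8]
orientation: [0.072, 3.14, 0.007]
ft_force: [4.9, 23.9, -1.1]
width: 0.2
grasp_force: 12.3
```

Emit:
{"op": "apply_moves", "data": {"targets": [[-1,[0,-0.03,0],[0,0,0]],[-1,[0,0,0],[0,0,0]]]}}

```text
t: 44.98
ee_pos: [562.7, -116.2, 48.8]
orientation: [0.073, 3.14, 0.01]
ft_force: [6.4, 33.1, 0.8]
width: 0.4
grasp_force: 16.5
```

Run:
```python
from w import *
o,im=look("sd3","side");S=ctrl.get_image("scene")
a=cv2.resize(im["pixels"][130:250,215:325],None,fx=4,fy=4,interpolation=cv2.INTER_CUBIC);b=cv2.resize(S["pixels"][180:290,190:330],None,fx=4,fy=4,interpolation=cv2.INTER_CUBIC)[:, :360]
b=np.pad(b,((0,480-440),(0,0),(0,0)));cv2.imwrite("pics/row3.png",np.hstack([a,b]))
```

```text
(no output)
```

View pics/row3.png

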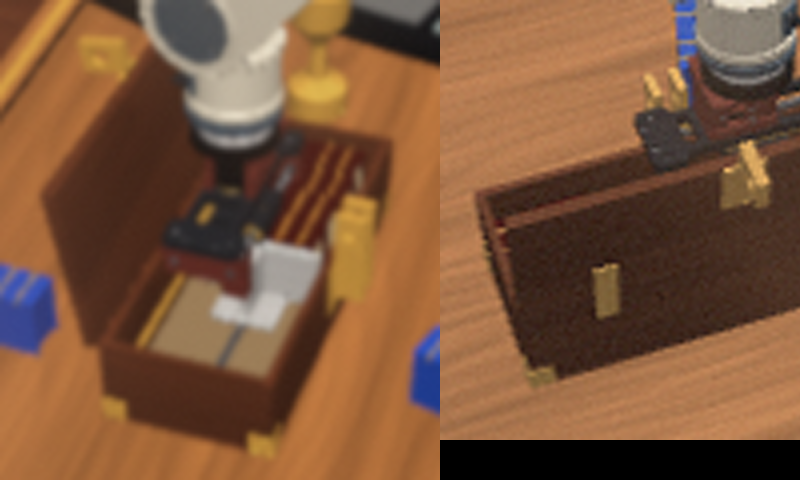

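The row is butted tight: the push rises to 33 N with no movement, and the crop shows the plate against the spines. Back off and go behind the lid.

Emit:
{"op": "apply_moves", "data": {"targets": [[-1,[0,0.15,0],[0,0,0]],[-1,[0,0.15,0],[0,0,0]],[-1,[0,0,-0.9],[0,0,0]],[-1,[0,0,-0.9],[0,0,0]],[-1,[0,0,-0.9],[0,0,0]],[-1,[0,0,-0.9],[0,0,0]],[-1,[0,0,-0.9],[0,0,0]],[-1,[0,0,-0.7],[0,0,0]]]}}

```text
t: 46.08
ee_pos: [562.8, -106.6, 310.8]
orientation: [0.071, 3.139, -0.002]
ft_force: [0.2, -0.8, -0.0]
width: 0.4
grasp_force: 0.0
```

```bash
python3 v.py row4; python3 plan.py 640,-45,305,177.6,-1 715,-45,305,177.6,-1
python3 - <<'E'
from w import *
o,im=look()
pts(o,im,["rib","hasp","lid_edge","lid_hinge"])
for c in ("scene","side"):
    look(None,c);pts(o,im,["lid_edge"],c)
E
```

```text
[ 562.8 -106.6  310.8] 177.42508592979073 0.38607714027669476
vol [ 555.6 -313.4] yaw -4.4 fit 0.59 bbox [ 76. 122. 122. 225.] sc 0.92
vol [ 560.5 -232. ] yaw -3.8 fit 0.33 bbox [144. 123. 189. 217.] sc 0.84
vol [ 554.7 -272.5] yaw -2.9 fit 0.41 bbox [110. 122. 162. 219.] sc 0.58
[[-1.0, [-0.48, 0.44, 0.06], [-0.0, 0.002, -0.001]], [-1.0, [-0.48, 0.43, 0.05], [-0.001, 0.002, -0.0]], [-1.0, [-0.49, 0.43, 0.06], [-0.0, 0.001, -0.001]], [-1.0, [-0.75, 0.03, -0.0], [-0.0, 0.0, 0.0]], [-1.0, [-0.75, 0.04, -0.0], [-0.0, 0.0, 0.0]]]
end [715.1 -44.8 304.8]
rib [247.7 165.2] 0.75
hasp [222.   79.2] 0.76
lid_hinge [233.2 235.4] 0.79
lid_edge [266.3 219.5] 0.97
lid_edge [209.6 256.1] 0.62
lid_edge [243.3 147.7] 0.84
lid_edge [301.7 184.6] 0.34
```

View pics/row4.png

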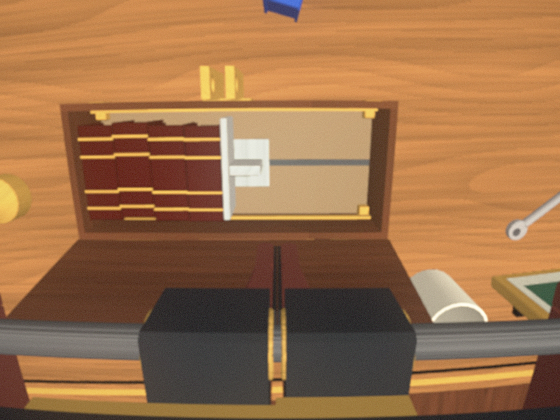

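The four volumes form one tight row from px x≈80 to 222, with the follower plate at 228 against them. Now the lid.

Emit:
{"op": "apply_moves", "data": {"targets": [[-1,[-0.48,0.44,0],[0,0,0]],[-1,[-0.48,0.43,0],[0,0,0]],[-1,[-0.49,0.43,0],[0,0,0]],[-1,[-0.75,0.03,0],[0,0,0]],[-1,[-0.75,0.03,0],[0,0,0]],[-1,[0,0,0],[0,0,0]],[-1,[0,0,0],[0,0,0]]]}}

```text
t: 47.5
ee_pos: [712.3, -44.3, 307.3]
orientation: [-0.069, -3.139, -0.0]
ft_force: [-0.6, 0.4, -0.6]
width: 0.4
grasp_force: 0.0
```

Emit:
{"op": "apply_moves", "data": {"targets": [[-1,[0,0,0.5],[0,0,0]],[-1,[0,0,0.5],[0,0,0]],[-1,[0,0,0.5],[0,0,0]],[-1,[0,0,0.5],[0,0,0]],[-1,[0,0,0],[0,0,0]],[-1,[0,0,0],[0,0,0]]]}}

```text
t: 48.25
ee_pos: [713.2, -44.5, 209.5]
orientation: [0.069, 3.14, -0.0]
ft_force: [-0.3, -0.6, 0.1]
width: 0.4
grasp_force: 0.0
```

Emit:
{"op": "apply_moves", "data": {"targets": [[-1,[0.2,0,0],[0,0,0]],[-1,[0.2,0,0],[0,0,0]],[-1,[0.2,0,0],[0,0,0]],[-1,[0.2,0,0],[0,0,0]],[-1,[0.2,0,0],[0,0,0]]]}}

```text
t: 48.88
ee_pos: [663.4, -42.2, 209.1]
orientation: [0.069, 3.139, -0.0]
ft_force: [4.0, -0.7, 1.9]
width: 0.6
grasp_force: 2.0
```

Emit:
{"op": "apply_moves", "data": {"targets": [[-1,[0.2,0,0.01],[0,0,0]],[-1,[0.2,0,0.01],[0,0,0]],[-1,[0.2,0,0.01],[0,0,0]],[-1,[0.2,0,0.04],[0,0,0]],[-1,[0.2,0,0.05],[0,0,0]],[-1,[0.2,0,0.08],[0,0,0]]]}}

```text
t: 49.62
ee_pos: [602.2, -39.5, 197.8]
orientation: [-0.069, -3.14, 0.0]
ft_force: [2.1, -0.6, 4.4]
width: 0.5
grasp_force: 1.8
```

Emit:
{"op": "apply_moves", "data": {"targets": [[-1,[0.21,0,0.11],[0,0,0]],[-1,[0.21,0,0.11],[0,0,0]],[-1,[0.21,0,0.12],[0,0,0]],[-1,[0.15,0,0.16],[0,0,0]],[-1,[0.15,0,0.16],[0,0,0]],[-1,[0.15,0,0.16],[0,0,0]]]}}

```text
t: 50.38
ee_pos: [548.8, -37.1, 156.5]
orientation: [0.069, 3.141, 0.0]
ft_force: [3.4, 0.1, 0.8]
width: 0.5
grasp_force: 1.1
```

Emit:
{"op": "apply_moves", "data": {"targets": [[-1,[0.1,0,0.18],[0,0,0]],[-1,[0.1,0,0.18],[0,0,0]],[-1,[0.1,0,0.18],[0,0,0]],[-1,[0.04,0,0.12],[0,0,0]],[-1,[0.04,0,0.12],[0,0,0]],[-1,[0.04,0,0.12],[0,0,0]],[-1,[0,0,0],[0,0,0]]]}}

```text
t: 51.25
ee_pos: [527.7, -36.2, 111.6]
orientation: [-0.069, -3.14, -0.0]
ft_force: [-0.1, 0.1, -0.2]
width: 0.3
grasp_force: 0.0
```

Emit:
{"op": "apply_moves", "data": {"targets": [[-1,[0,0,0.1],[0,0,0]],[-1,[0,0,0],[0,0,0]]]}}

```text
t: 51.5
ee_pos: [528.1, -36.2, 106.8]
orientation: [-0.069, -3.14, -0.0]
ft_force: [0.4, -0.9, -0.5]
width: 0.4
grasp_force: 0.0
```

Run:
```python
from w import *
o,im=look(None,"side");S=ctrl.get_image("scene");print(o["ee_pos"],o["ft_force"])
a=cv2.resize(im["pixels"][130:250,215:325],None,fx=4,fy=4,interpolation=cv2.INTER_CUBIC);b=cv2.resize(S["pixels"][180:290,190:330],None,fx=4,fy=4,interpolation=cv2.INTER_CUBIC)[:, :360]
b=np.pad(b,((0,480-440),(0,0),(0,0)));cv2.imwrite("pics/lid1.png",np.hstack([a,b]))
```

```text
[528.1 -36.2 106.8] [ 0.4 -0.9 -0.5]
```

View pics/lid1.png

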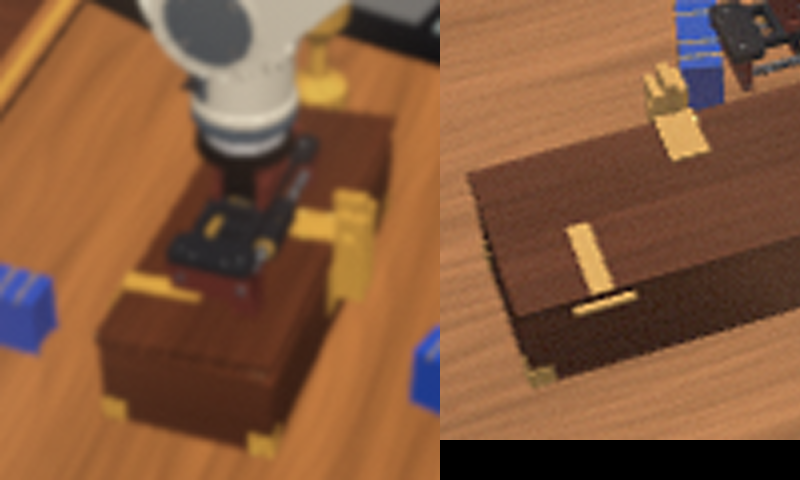

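The lid lies practically shut on the rim, with its lug between the fixed lugs (right crop, (665,95)). Now press it down fully.

Emit:
{"op": "apply_moves", "data": {"targets": [[-1,[0,0,0.08],[0,0,0]],[-1,[0,0,0.06],[0,0,0]],[-1,[0,0,0],[0,0,0]]]}}

```text
t: 51.98
ee_pos: [528.2, -36.2, 99.8]
orientation: [-0.069, -3.141, -0.0]
ft_force: [-0.7, 0.1, -0.1]
width: 0.3
grasp_force: 0.0
```

Emit:
{"op": "apply_moves", "data": {"targets": [[-1,[0,0,0.04],[0,0,0]],[-1,[0,0,0],[0,0,0]]]}}

```text
t: 52.22
ee_pos: [528.4, -36.2, 98.1]
orientation: [0.069, 3.141, 0.0]
ft_force: [-0.3, -0.6, 0.7]
width: 0.1
grasp_force: 0.0
```

Emit:
{"op": "apply_moves", "data": {"targets": [[-1,[0,0,0.03],[0,0,0]],[-1,[0,0,0],[0,0,0]]]}}

```text
t: 52.48
ee_pos: [528.4, -36.2, 96.9]
orientation: [0.069, 3.141, 0.0]
ft_force: [-1.3, 0.2, 1.8]
width: 0.6
grasp_force: 1.8
```

Emit:
{"op": "apply_moves", "data": {"targets": [[-1,[0,0,0.05],[0,0,0]],[-1,[0,0,0],[0,0,0]]]}}

```text
t: 52.72
ee_pos: [528.5, -36.2, 96.6]
orientation: [0.069, 3.14, -0.0]
ft_force: [-8.6, -0.3, 29.1]
width: 0.1
grasp_force: 14.7
```

Emit:
{"op": "apply_moves", "data": {"targets": [[-1,[0,0,0.04],[0,0,0]],[-1,[0,0,0],[0,0,0]]]}}

```text
t: 52.98
ee_pos: [528.6, -36.2, 96.3]
orientation: [0.069, 3.14, -0.0]
ft_force: [-15.2, 2.0, 49.5]
width: 0.8
grasp_force: 24.9
```

The lid is at its hard stop: tip at z≈96.5 with 49 N resisted. Now to the pin.

```bash
python3 plan.py 528,-36,150,177.5,0 645,245,270,130,0
```

```text
[[0.0, [0.01, 0.0, -0.54], [-0.0, 0.0, -0.0]], [0.0, [0.0, 0.0, -0.53], [-0.0, 0.001, -0.0]], [0.0, [-0.3, 0.82, -0.34], [-0.0, -0.0, 0.075]], [0.0, [-0.2, 0.85, -0.34], [-0.0, -0.0, 0.075]], [0.0, [-0.1, 0.86, -0.34], [-0.0, -0.0, 0.076]], [0.0, [0.0, 0.87, -0.35], [-0.0, -0.0, 0.075]], [0.0, [0.11, 0.86, -0.34], [-0.0, -0.0, 0.076]], [0.0, [0.21, 0.84, -0.35], [-0.0, -0.0, 0.075]]]
[[0.0, [0.31, 0.82, -0.34], [-0.0, -0.0, 0.076]]]
end [644.9 245.1 269.8]
```

Emit:
{"op": "apply_moves", "data": {"targets": [[-1,[0,0,-0.54],[0,0,0]],[-0.3,[0,0,-0.54],[0,0,0]],[-0.3,[-0.3,0.82,-0.34],[0,0,0.075]],[-0.3,[-0.2,0.85,-0.34],[0,0,0.075]],[-0.3,[-0.1,0.86,-0.34],[0,0,0.075]],[-0.3,[0,0.87,-0.35],[0,0,0.075]],[-0.3,[0.11,0.86,-0.34],[0,0,0.075]],[-0.3,[0.21,0.84,-0.35],[0,0,0.075]]]}}

```text
t: 53.98
ee_pos: [628.5, 206.1, 249.5]
orientation: [1.157, 2.92, 0.0]
ft_force: [0.3, 0.2, -0.2]
width: 30.5
grasp_force: 0.0
```

Emit:
{"op": "apply_moves", "data": {"targets": [[-0.3,[0.31,0.82,-0.34],[0,0,0.075]],[-0.3,[0,0,0],[0,0,0]],[-0.3,[0,0,0],[0,0,0]]]}}

```text
t: 54.35
ee_pos: [644.0, 244.7, 265.2]
orientation: [-1.32, -2.85, 0.002]
ft_force: [-0.1, -0.2, 0.1]
width: 30.6
grasp_force: 0.0
```

```bash
cat > pin.py <<'E'
from w import *
o,im=look(sys.argv[1]);print(o["ee_pos"],np.degrees(np.arctan2(*R.from_rotvec(o["orientation"]).as_matrix()[[1,0],0])))
for n in("pin","pin_tip"):
    for d in ctrl.pinpoint(n,"wrist")[:2]: print(n,np.round(d["xy"],1),round(d["score"],2),atz(ray(im,d["xy"],o),6))
for d in ctrl.masks_of("pin","wrist")[:2]:
    r=d["region"];P=np.array([atz(ray(im,u[::-1],o),6)[:2] for u in np.argwhere(r)[::3]]);c=P.mean(0);w,V=np.linalg.eigh(np.cov((P-c).T));t=(P-c)@V[:,1]
    print("mask",np.round(d["bbox"]),round(d["score"],2),"dir",V[:,1],np.degrees(np.arctan2(V[1,1],V[0,1])),"ends",c+V[:,1]*t.min(),c+V[:,1]*t.max())
    for s in np.linspace(t.min(),t.max(),9)[1:-1]:
        q=P[abs(t-s)<4]; u=(q-c)@V[:,0]; print("  at",c+V[:,1]*s,"width",np.ptp(u),"mid",c+V[:,1]*s+V[:,0]*(u.max()+u.min())/2)
E
python3 pin.py pin1
```

```text
[644.  244.7 265.2] 130.31381939609466
pin [283.3 146.7] 0.96 [631.5 270.6   6. ]
pin_tip [287.9  99.1] 0.84 [601.1 314.    6. ]
mask [267. 101. 293. 210.] 0.83 dir [-0.6  0.8] 127.22704819731322 ends [677.2 210.8] [600.3 312.1]
  at [667.6 223.5] width 28.575651350940753 mid [668.  223.7]
  at [658.  236.1] width 11.799581632548131 mid [657.8 236. ]
  at [648.4 248.8] width 11.878220858495668 mid [648.3 248.8]
  at [638.7 261.4] width 11.5347545674142 mid [638.7 261.4]
  at [629.1 274.1] width 11.652134699924229 mid [629.4 274.3]
  at [619.5 286.8] width 11.352193445606941 mid [619.1 286.5]
  at [609.9 299.4] width 11.427314968966718 mid [609.5 299.2]
```

View pics/pin1.png

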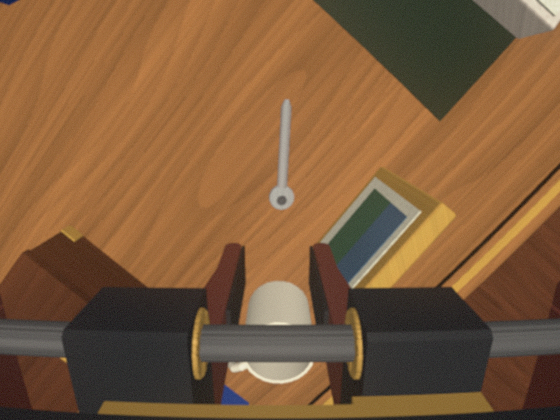

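The pin lies from its bow at (282,197) to its tip at (287,100). It is the only pin-like thing. The photo frame's corner is at (380,168), so I check the gripper body's clearance to it.

Run:
```python
from w import *
o,im=look()
for u in((380,168),(452,215),(325,245),(350,285)):
    print(u,[atz(ray(im,u,o),z)[:2] for z in(0,85,170)])
for c in("scene","side"):
    i2=ctrl.get_image(c)
    for d in ctrl.masks_of("photo_frame",c)[:2]: print(c,np.round(d["bbox"]),d["score"])
    for d in ctrl.pinpoint("photo_frame",c)[:2]: print(c,d["xy"],atz(ray(i2,d["xy"]),0)[:2])
```

```text
(380, 168) [array([735.9, 324.7]), array([708. , 320.1]), array([680.2, 315.5])]
(452, 215) [array([846.3, 341.7]), array([796.5, 333.7]), array([746.7, 325.7])]
(325, 245) [array([751.3, 210.4]), array([720.5, 228.5]), array([689.6, 246.7])]
(350, 285) [array([813.9, 190.1]), array([770.6, 212.3]), array([727.2, 234.5])]
scene [373. 205. 414. 260.] 0.69
scene [386.0, 244.2] [733.5 257.3]
side [156. 225. 190. 300.] 0.92
side [180.1, 282.1] [746.2 262.4]
```

```bash
python3 plan.py 630.5,272,90,127.3,-0.3 630.5,272,2.5,127.3,-0.3,30
```

```text
[[-0.3, [0.15, 0.03, 0.88], [-0.0, 0.0, 0.008]], [-0.3, [0.15, 0.03, 0.88], [-0.0, 0.0, 0.008]], [-0.3, [0.15, 0.03, 0.88], [-0.0, 0.0, 0.008]], [-0.3, [0.15, 0.03, 0.88], [-0.0, 0.0, 0.008]], [-0.3, [-0.0, -0.0, 0.58], [-0.0, 0.0, 0.0]], [-0.3, [-0.0, -0.0, 0.59], [-0.0, 0.0, 0.0]], [-0.3, [-0.0, -0.0, 0.58], [-0.0, 0.0, 0.0]]]
end [630.5 272.1   2.7]
```

Emit:
{"op": "apply_moves", "data": {"targets": [[-0.3,[0.15,0.03,0.88],[0,0,0.008]],[-0.3,[0.15,0.03,0.88],[0,0,0.008]],[-0.3,[0.15,0.03,0.88],[0,0,0.008]],[-0.3,[0.15,0.03,0.88],[0,0,0.008]],[-0.3,[0,0,0],[0,0,0]],[-0.3,[0,0,0],[0,0,0]]]}}

```text
t: 55.65
ee_pos: [631.6, 272.6, 91.7]
orientation: [1.392, 2.815, 0.002]
ft_force: [0.4, 0.3, 1.0]
width: 30.9
grasp_force: 0.0
```

```bash
python3 pin.py pin2; python3 plan.py 630.5,272,2.5,127.3,-0.3,30
```

```text
[631.6 272.6  91.7] 127.36561053642214
pin [276.1 211.5] 0.83 [630.3 274.1   6. ]
pin_tip [273.3 142.1] 0.87 [599.4 311.4   6. ]
mask [255. 139. 295. 309.] 0.72 dir [-0.6  0.8] 127.27254083709903 ends [676.9 211.6] [599.5 313.3]
  at [667.2 224.3] width 28.659881620355087 mid [667.1 224.2]
  at [657.6 237. ] width 15.601627610327395 mid [657.8 237.2]
  at [647.9 249.7] width 11.652885641233189 mid [647.8 249.7]
  at [638.2 262.4] width 11.46204663817075 mid [638.2 262.4]
  at [628.6 275.1] width 11.2697693288884 mid [628.5 275.1]
  at [618.9 287.8] width 11.076980978214117 mid [618.8 287.8]
  at [609.2 300.6] width 12.251031783436801 mid [609.2 300.5]
[[-0.3, [0.0, -0.01, 0.6], [0.001, 0.0, 0.0]], [-0.3, [0.0, -0.01, 0.6], [0.001, 0.0, 0.0]], [-0.3, [0.01, -0.01, 0.6], [0.0, 0.001, 0.0]]]
end [630.5 272.    2.4]
```

Emit:
{"op": "apply_moves", "data": {"targets": [[-0.3,[0,0,0.6],[0,0,0]],[-0.3,[0,0,0.6],[0,0,0]],[-0.3,[0,0,0.58],[0,0,0]],[-0.3,[0,0,0],[0,0,0]],[-1,[0,0,0],[0,0,0]],[-1,[0,0,0],[0,0,0]],[-1,[0,0,0],[0,0,0]],[-1,[0,0,0],[0,0,0]]]}}

```text
t: 56.85
ee_pos: [630.8, 272.4, 1.9]
orientation: [1.393, 2.815, 0.001]
ft_force: [-0.7, -0.9, 5.1]
width: 10.9
grasp_force: 30.0
```

Emit:
{"op": "apply_moves", "data": {"targets": [[-1,[0,0,0],[0,0,0]],[-1,[0,0,-0.4],[0,0,0]],[-1,[0,0,-0.8],[0,0,0]],[-1,[0,0,0],[0,0,0]]]}}

```text
t: 57.35
ee_pos: [632.9, 273.4, 65.4]
orientation: [1.391, 2.812, 0.008]
ft_force: [-0.5, -1.5, -0.2]
width: 10.7
grasp_force: 30.0
```

```bash
python3 plan.py 480,150,63,87.7,-1
```

```text
[[-1.0, [-0.02, -0.79, 0.0], [0.001, -0.0, 0.088]], [-1.0, [-0.13, -0.77, 0.01], [0.001, -0.0, 0.088]], [-1.0, [-0.24, -0.75, 0.01], [0.001, -0.0, 0.088]], [-1.0, [-0.33, -0.71, 0.01], [0.001, -0.0, 0.088]], [-1.0, [-0.43, -0.66, 0.01], [0.0, -0.0, 0.089]]]
end [480.  150.1  62.8]
```

Emit:
{"op": "apply_moves", "data": {"targets": [[-1,[-0.02,-0.79,0],[0,0,0.088]],[-1,[-0.13,-0.77,0],[0,0,0.088]],[-1,[-0.24,-0.75,0],[0,0,0.088]],[-1,[-0.33,-0.71,0],[0,0,0.088]],[-1,[-0.43,-0.66,0],[0,0,0.088]],[-1,[0,0,0],[0,0,0]]]}}

```text
t: 58.1
ee_pos: [474.2, 147.4, 60.7]
orientation: [-2.265, -2.174, 0.006]
ft_force: [-0.0, 0.4, -0.7]
width: 11.0
grasp_force: 30.0
```

Emit:
{"op": "apply_moves", "data": {"targets": [[-1,[0,0,0.5],[0,0,0]],[-1,[0,0,0.5],[0,0,0]],[-1,[0,0,0.15],[0,0,0]],[-1,[0,0,0],[0,0,0]]]}}

```text
t: 58.6
ee_pos: [477.7, 149.2, 3.4]
orientation: [-2.264, -2.178, 0.001]
ft_force: [0.5, -0.3, -0.7]
width: 11.0
grasp_force: 30.0
```

Emit:
{"op": "apply_moves", "data": {"targets": [[-1,[0,0,0.02],[0,0,0]],[-0.3,[0,0,0],[0,0,0]],[-0.3,[0,0,0],[0,0,0]],[-0.3,[0,0,0],[0,0,0]],[-0.3,[0,0,-0.5],[0,0,0]],[-0.3,[-0.64,0,-0.5],[0,0,0]],[-0.3,[0,0,-0.5],[0,0,0]],[-0.3,[0,0,0],[0,0,0]]]}}

```text
t: 59.6
ee_pos: [477.6, 117.1, 79.3]
orientation: [2.264, 2.175, 0.005]
ft_force: [-0.2, -0.2, 0.2]
width: 30.7
grasp_force: 0.0
```

```bash
python3 pin.py pin3
```

```text
[477.6 117.1  79.3] 87.71390787273852
pin [274.2 167.9] 0.85 [477.4 152.3   6. ]
pin_tip [275.1  92.9] 0.88 [479.9 199.    6. ]
mask [254.  91. 298. 279.] 0.73 dir [0. 1.] 87.5518846513089 ends [474.6  73.2] [480.1 200.1]
  at [475.3  89.1] width 29.129359594562686 mid [475.3  89.1]
  at [476.  104.9] width 14.377325149455196 mid [476.3 104.9]
  at [476.7 120.8] width 10.748753076163643 mid [476.6 120.8]
  at [477.3 136.7] width 10.544421440998512 mid [477.3 136.7]
  at [478.  152.5] width 11.667402655068884 mid [477.9 152.5]
  at [478.7 168.4] width 11.459543495051287 mid [478.6 168.4]
  at [479.4 184.3] width 10.654745144304659 mid [479.6 184.3]
```

Emit:
{"op": "apply_moves", "data": {"targets": [[-0.3,[0,0,0.6],[0,0,0]],[-0.3,[0,0,0.6],[0,0,0]],[-0.3,[0,0,0.34],[0,0,0]],[-0.3,[0,0,0],[0,0,0]],[-1,[0,0,0],[0,0,0]],[-1,[0,0,0],[0,0,0]],[-1,[0,0,0],[0,0,0]],[-1,[0,0,0],[0,0,0]]]}}

```text
t: 60.8
ee_pos: [476.1, 117.0, 0.5]
orientation: [-2.265, -2.177, 0.001]
ft_force: [-1.0, -0.1, -0.3]
width: 11.0
grasp_force: 30.0
```

Emit:
{"op": "apply_moves", "data": {"targets": [[-1,[0,0,0],[0,0,0]],[-1,[0,0,0],[0,0,0]],[-1,[0,0,-0.2],[0,0,0]]]}}

```text
t: 61.18
ee_pos: [475.6, 116.9, 10.5]
orientation: [-2.264, -2.177, 0.002]
ft_force: [0.2, 0.2, -0.3]
width: 10.9
grasp_force: 30.0
```

```bash
python3 plan.py 477,117,100,87.6,-1 469,-200,240,87.6,-1
```

```text
[[-1.0, [0.0, 0.01, -0.89], [-0.0, 0.0, 0.001]], [-1.0, [0.0, 0.01, -0.9], [-0.001, 0.0, 0.001]], [-1.0, [-0.79, 0.01, -0.35], [0.0, 0.0, -0.0]], [-1.0, [-0.79, 0.01, -0.35], [0.0, 0.0, -0.0]], [-1.0, [-0.79, 0.02, -0.35], [0.0, 0.0, -0.0]], [-1.0, [-0.79, 0.01, -0.35], [0.0, 0.0, -0.0]], [-1.0, [-0.79, 0.02, -0.35], [0.0, 0.0, -0.0]], [-1.0, [-0.8, 0.01, -0.35], [0.0, 0.0, -0.0]]]
[[-1.0, [-0.79, 0.02, -0.35], [0.0, 0.0, -0.0]], [-1.0, [-0.8, 0.01, -0.35], [0.0, 0.0, -0.0]]]
end [ 468.8 -200.   240.1]
```

Emit:
{"op": "apply_moves", "data": {"targets": [[-1,[0,0,-0.9],[0,0,0]],[-1,[0,0,-0.9],[0,0,0]],[-1,[-0.79,0.01,-0.35],[0,0,0]],[-1,[-0.79,0.01,-0.35],[0,0,0]],[-1,[-0.79,0.02,-0.35],[0,0,0]],[-1,[-0.79,0.01,-0.35],[0,0,0]],[-1,[-0.79,0.02,-0.35],[0,0,0]],[-1,[-0.8,0.01,-0.35],[0,0,0]]]}}

```text
t: 62.18
ee_pos: [470.5, -121.7, 207.0]
orientation: [2.264, 2.177, 0.001]
ft_force: [0.2, 1.0, -0.7]
width: 11.0
grasp_force: 30.0
```

Emit:
{"op": "apply_moves", "data": {"targets": [[-1,[-0.79,0.02,-0.35],[0,0,0]],[-1,[-0.8,0.01,-0.35],[0,0,0]],[-1,[0,0,0],[0,0,0]],[-1,[0,0,0],[0,0,0]],[-1,[0,0,0],[0,0,0]]]}}

```text
t: 62.8
ee_pos: [468.8, -198.8, 240.2]
orientation: [-2.262, -2.178, 0.001]
ft_force: [0.2, -0.9, 0.1]
width: 11.0
grasp_force: 30.0
```

```bash
cat > hasp.py <<'E'
from w import *
o,im=look(sys.argv[1]);T=R.from_rotvec(o["orientation"]).as_matrix();print(o["ee_pos"],np.degrees(np.arctan2(T[1,0],T[0,0])),"tool z",T[:,2])
np.savez("im_"+sys.argv[1]+".npz",p=o["ee_pos"],r=o["orientation"])
for n in("hasp","pin_tip","pin","lid_edge"):
    for d in ctrl.pinpoint(n,"wrist")[:2]: print(n,np.round(d["xy"],1),round(d["score"],2))
print("pred hasp",proj(im,[468.6,-156.3,119],o),"pred tip",proj(im,o["ee_pos"]+T@np.array([83,0,-5.]),o))
for d in ctrl.masks_of("pin","wrist")[:1]: print("pinmask",d["bbox"],d["score"])
cv2.imwrite(f"pics/{sys.argv[1]}z.png",cv2.resize(im["pixels"],(784,588),interpolation=cv2.INTER_CUBIC))
E
python3 hasp.py hs1
```

```text
[ 468.8 -198.8  240.2] 87.81179335139174 tool z [-0.  0. -1.]
hasp [274.1 143.6] 0.61
pin_tip [276.8  85.2] 0.93
pin [273.6 202.3] 0.91
lid_edge [288.  145.9] 0.95
pred hasp [[274.8 148.1]] pred tip [[277.2  84.4]]
pinmask [260.8, 83.0, 293.1, 325.5] 0.81
```

View pics/hs1z.png

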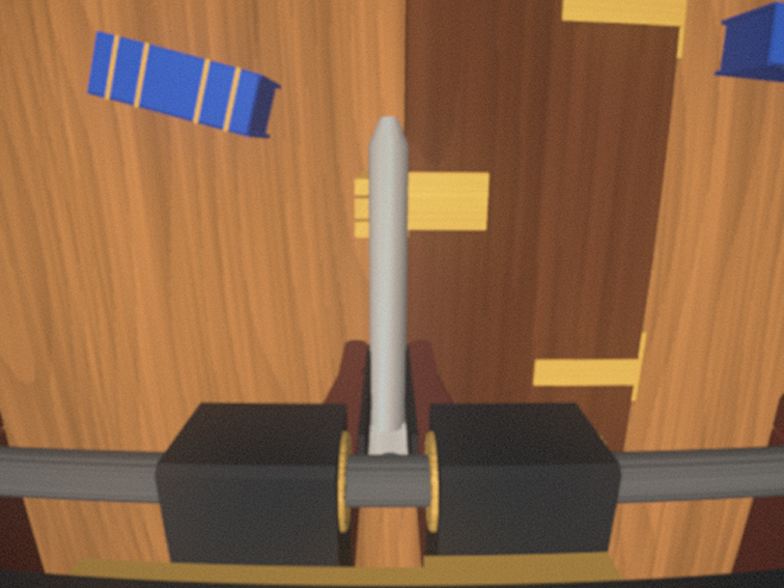

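The pin is held straight (tip at (277,85)), aligned above the hasp. The lugs show to the left of the shaft at zoomed x≈355, rows 178–238.

Run:
```python
from w import *
d=np.load("im_hs1.npz");o=dict(ee_pos=d["p"],orientation=d["r"]);_,im=look()
g=lambda a,b,z:atz(ray(im,(a/1.4,b/1.4),o),z)[:2]
print("lug tops L near/far",g(355,238,136),g(355,178,136))
# subpixel edges of gold lugs to left of the pin: rows profile
px=im["pixels"].astype(int)
yel=(px[...,2]-px[...,0]);
for r in (131,140,150,165): print(r,yel[r,246:298].tolist())
print([ (c,px[118:180,c,0].tolist()) for c in (258,)])
```

```text
lug tops L near/far [ 452.6 -169.7] [ 454.2 -138.8]
131 [110, 111, 114, 115, 112, 120, 133, 138, 139, 137, 139, 140, 139, 139, 140, 139, 127, 78, 32, 20, 20, 19, 21, 19, 18, 16, 18, 12, 12, 12, 9, 10, 11, 14, 16, 14, 22, 19, 21, 24, 21, 20, 22, 18, 31, 77, 126, 135, 139, 134, 136, 136]
140 [114, 112, 113, 114, 114, 114, 117, 122, 119, 120, 120, 120, 121, 120, 123, 122, 101, 56, 25, 20, 21, 21, 21, 18, 22, 20, 14, 14, 13, 10, 14, 10, 14, 15, 18, 16, 20, 19, 23, 22, 21, 20, 21, 20, 38, 95, 134, 137, 136, 138, 138, 135]
150 [109, 107, 111, 114, 114, 120, 131, 135, 139, 138, 136, 136, 137, 134, 136, 136, 123, 79, 33, 21, 21, 23, 21, 19, 17, 18, 15, 14, 12, 11, 10, 9, 13, 15, 15, 19, 19, 18, 17, 21, 20, 23, 18, 18, 41, 91, 132, 137, 137, 135, 138, 135]
165 [105, 104, 106, 106, 112, 118, 129, 135, 139, 136, 139, 138, 142, 139, 140, 143, 129, 87, 36, 20, 20, 19, 21, 18, 17, 19, 13, 10, 11, 10, 11, 10, 15, 13, 16, 17, 20, 21, 19, 21, 20, 19, 17, 18, 25, 48, 66, 73, 74, 72, 77, 74]
[(258, [80, 83, 75, 77, 77, 70, 74, 70, 84, 90, 97, 93, 100, 92, 93, 100, 93, 97, 98, 95, 83, 75, 78, 86, 94, 90, 94, 93, 95, 96, 97, 93, 93, 95, 98, 95, 93, 74, 81, 79, 95, 99, 98, 99, 94, 95, 94, 89, 98, 89, 89, 81, 77, 80, 77, 76, 79, 78, 78, 84, 81, 77])]
```

```bash
python3 plan.py 463,-268,240,87.7,-1 463,-268,114,87.7,-1
```

```text
[[-1.0, [-0.69, -0.04, 0.01], [-0.0, -0.0, 0.0]], [-1.0, [-0.68, -0.03, 0.0], [-0.0, -0.0, 0.001]], [-1.0, [-0.0, -0.0, 0.84], [-0.0, -0.0, -0.0]], [-1.0, [-0.0, -0.0, 0.84], [-0.0, -0.0, -0.0]], [-1.0, [-0.0, -0.0, 0.84], [-0.0, -0.0, -0.0]]]
end [ 463.1 -267.9  114. ]
```

Emit:
{"op": "apply_moves", "data": {"targets": [[-1,[-0.69,-0.04,0],[0,0,0]],[-1,[-0.68,-0.03,0],[0,0,0]],[-1,[0,0,0.84],[0,0,0]],[-1,[0,0,0.84],[0,0,0]],[-1,[0,0,0.84],[0,0,0]],[-1,[0,0,0],[0,0,0]],[-1,[0,0,0],[0,0,0]],[-1,[0,0,0],[0,0,0]]]}}

```text
t: 64.15
ee_pos: [464.3, -268.9, 116.6]
orientation: [2.262, 2.175, 0.001]
ft_force: [0.7, -0.5, -1.2]
width: 11.0
grasp_force: 30.0
```

```bash
python3 hasp.py hs2
python3 - <<'E'
import cv2,numpy as np
im=cv2.imread("pics/hs2.png");c=cv2.resize(im[0:150,170:370],(800,600),interpolation=cv2.INTER_CUBIC);cv2.imwrite("pics/hs2c.png",c)
E
```

```text
[ 464.3 -268.9  116.6] 87.7512489418538 tool z [ 0. -0. -1.]
hasp [273.3   2.6] 0.68
pin_tip [278.1  81.5] 0.63
pin [277.9 199.8] 0.67
lid_edge [300.4  17.5] 0.68
pred hasp [[276.9   8.2]] pred tip [[277.2  84.4]]
pinmask [262.0, 84.7, 292.7, 325.1] 0.7
```

View pics/hs2c.png

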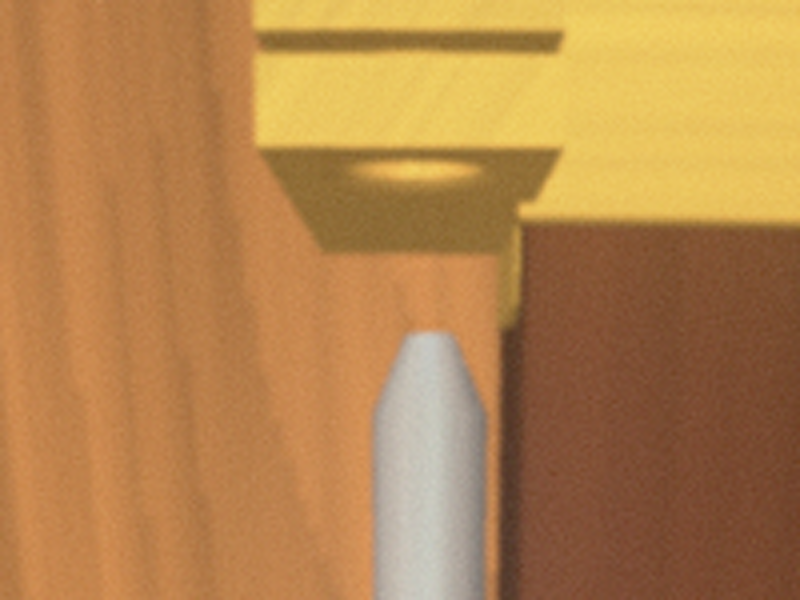

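The crop shows the pin tip at px (277,83) and the hole at (274,42). The pin is about 2 mm too far to +x and should go about 3 mm lower.

Emit:
{"op": "apply_moves", "data": {"targets": [[-1,[0,-0.04,0.06],[0,0,0]],[-1,[0,0,0],[0,0,0]],[-1,[0,0,0],[0,0,0]]]}}

```text
t: 64.82
ee_pos: [461.0, -268.1, 111.6]
orientation: [-2.265, -2.177, 0.0]
ft_force: [-0.2, 1.3, -0.8]
width: 11.0
grasp_force: 30.0
```

```bash
python3 hasp.py hs3
python3 - <<'E'
import cv2,numpy as np
im=cv2.imread("pics/hs3.png").astype(int);y=im[...,2]-im[...,0]
for r in (28,33):print(r,225,y[r,225:245].tolist(),300,y[r,300:320].tolist())
for r in (100,120):print(r,255,y[r,255:300].tolist())
E
```

```text
[ 461.  -268.1  111.6] 87.74404724225909 tool z [-0.  0. -1.]
hasp [281.   1.] 0.92
pin_tip [276.   83.6] 0.79
pin [274.8 200.7] 0.89
lid_edge [308.8  19.6] 0.59
pred hasp [[285.4   6.8]] pred tip [[277.2  84.4]]
pinmask [263.1, 83.6, 292.3, 324.9] 0.8
28 225 [99, 103, 101, 103, 104, 108, 114, 112, 112, 119, 116, 115, 118, 118, 119, 125, 135, 139, 141, 145] 300 [138, 135, 138, 138, 138, 140, 138, 139, 141, 140, 136, 138, 139, 141, 143, 138, 140, 137, 142, 140]
33 225 [103, 99, 101, 102, 101, 107, 112, 115, 115, 115, 113, 120, 120, 120, 114, 123, 134, 140, 140, 140] 300 [142, 140, 139, 141, 139, 138, 141, 139, 140, 139, 139, 142, 139, 139, 141, 141, 141, 141, 138, 137]
100 255 [116, 116, 113, 116, 120, 123, 122, 126, 105, 67, 35, 21, 20, 21, 21, 19, 18, 16, 18, 15, 13, 14, 10, 10, 15, 14, 15, 17, 20, 17, 20, 23, 17, 18, 36, 74, 109, 123, 124, 124, 124, 122, 121, 117, 110]
120 255 [118, 118, 116, 120, 117, 122, 118, 93, 53, 26, 22, 20, 21, 21, 19, 20, 16, 16, 17, 15, 12, 15, 12, 10, 11, 11, 18, 16, 19, 17, 21, 20, 17, 16, 20, 27, 62, 96, 119, 121, 121, 120, 123, 117, 102]
```

Emit:
{"op": "apply_moves", "data": {"targets": [[-1,[0,0,0],[0,0,0]],[-1,[0,0,0],[0,0,0]],[-1,[0,0,0],[0,0,0]],[-1,[0,0,0],[0,0,0]]]}}

```text
t: 65.62
ee_pos: [461.1, -268.2, 111.7]
orientation: [2.265, 2.177, 0.0]
ft_force: [-0.2, -0.3, -1.2]
width: 11.0
grasp_force: 30.0
```

Run:
```python
from w import *
for c in ("side","scene","wrist"):
    o,im=look(None,c);print(o["t"],o["ee_pos"])
    if c!="wrist":
        for n in("hasp","pin_tip","pin"):
            print(c,n,[(np.round(d["xy"],1),round(d["score"],2)) for d in ctrl.pinpoint(n,c)[:2]])
        T=R.from_rotvec(o["orientation"]).as_matrix()
        print("pred tip",proj(im,o["ee_pos"]+T@np.array([83,0,-5.])),"hasp",proj(im,[466.5,-156.3,119]))
```

```text
65.625 [ 461.1 -268.2  111.7]
side hasp [(array([301.8, 185. ]), 0.92)]
side pin_tip [(array([306.1, 179.5]), 0.38), (array([196.3, 241.7]), 0.15)]
side pin [(array([309.8, 170.7]), 0.47)]
pred tip [[306.3 181.6]] hasp [[303.7 185.9]]
65.825 [ 461.1 -268.1  111.7]
scene hasp [(array([168. , 280.7]), 0.65), (array([245.3, 204.8]), 0.59)]
scene pin_tip [(array([237.3, 209.3]), 0.44)]
scene pin [(array([227.2, 209.8]), 0.51), (array([384.8, 242.1]), 0.42)]
pred tip [[237.7 207. ]] hasp [[245.8 204.5]]
66.025 [ 461.1 -268.2  111.7]
```

Emit:
{"op": "apply_moves", "data": {"targets": [[-1,[0,0,-0.04],[0,0,0]],[-1,[0,0,0],[0,0,0]],[-1,[0,0,0],[0,0,0]]]}}

```text
t: 66.45
ee_pos: [461.1, -268.2, 113.7]
orientation: [2.265, 2.177, 0.0]
ft_force: [0.3, 0.3, -1.4]
width: 11.3
grasp_force: 30.0
```

Emit:
{"op": "apply_moves", "data": {"targets": [[-1,[0.1,0,0],[0,0,0]],[-1,[0.1,0,0],[0,0,0]],[-1,[0.1,0,0],[0,0,0]],[-1,[0.1,0,0],[0,0,0]],[-1,[0,0,0],[0,0,0]]]}}

```text
t: 67.08
ee_pos: [461.9, -247.7, 113.7]
orientation: [-2.264, -2.178, 0.0]
ft_force: [0.6, 0.6, -0.1]
width: 11.3
grasp_force: 30.0
```

Tip ~6 mm into the first lug with no force. Continue gently.

Emit:
{"op": "apply_moves", "data": {"targets": [[-1,[0.1,0,0],[0,0,0]],[-1,[0.1,0,0],[0,0,0]],[-1,[0.1,0,0],[0,0,0]],[-1,[0,0,0],[0,0,0]]]}}

```text
t: 67.58
ee_pos: [462.4, -232.8, 113.7]
orientation: [-2.264, -2.178, 0.0]
ft_force: [0.1, 0.9, -2.0]
width: 11.3
grasp_force: 30.0
```

Emit:
{"op": "apply_moves", "data": {"targets": [[-1,[0.1,0,0],[0,0,0]],[-1,[0.1,0,0],[0,0,0]],[-1,[0.1,0,0],[0,0,0]],[-1,[0,0,0],[0,0,0]]]}}

```text
t: 68.08
ee_pos: [463.0, -217.8, 113.7]
orientation: [-2.264, -2.178, 0.0]
ft_force: [0.4, 0.0, -1.1]
width: 11.3
grasp_force: 30.0
```

Emit:
{"op": "apply_moves", "data": {"targets": [[-1,[0.1,0,0],[0,0,0]],[-1,[0.1,0,0],[0,0,0]],[-1,[0.1,0,0],[0,0,0]],[-1,[0.1,0,0],[0,0,0]],[-1,[0.1,0,0],[0,0,0]],[-1,[0.1,0,0],[0,0,0]],[-1,[0,0,0],[0,0,0]]]}}

```text
t: 68.95
ee_pos: [464.2, -187.8, 113.7]
orientation: [-2.264, -2.178, 0.0]
ft_force: [0.5, 0.1, -1.5]
width: 11.2
grasp_force: 30.0
```

```bash
python3 hasp.py hs4
```

```text
[ 464.2 -187.8  113.7] 87.78052760324357 tool z [-0.  0. -1.]
hasp [279.9 199.3] 0.63
pin_tip [273.9  86.6] 0.9
lid_edge [305.4 189.4] 0.89
pred hasp [[284.4 205.6]] pred tip [[277.2  84.4]]
pinmask [262.1, 82.7, 293.2, 326.6] 0.89
```

Emit:
{"op": "apply_moves", "data": {"targets": [[-0.5,[0,0,0],[0,0,0]],[-0.3,[0,0,0],[0,0,0]],[-0.3,[0,0,0],[0,0,0]],[-0.3,[0,0,-0.4],[0,0,0]],[-0.3,[0,0,-0.8],[0,0,0]],[-0.3,[-0.6,0,-0.8],[0,0,0]],[-0.3,[-0.4,0,-0.5],[0,0,0]],[-0.3,[0,0,0],[0,0,0]]]}}

```text
t: 70.25
ee_pos: [463.3, -239.6, 240.4]
orientation: [2.263, 2.172, 0.002]
ft_force: [0.5, -0.8, -0.2]
width: 30.7
grasp_force: 0.0
```

```bash
python3 hasp.py hs5
python3 - <<'E'
from w import *
for n in("mug","photo_frame","trophy","pin"):
  for c in("scene","side"):
    look(None,c)
    print(n,c,[(np.round(d["xy"],1),round(d["score"],2)) for d in ctrl.pinpoint(n,c)[:2]])
E
```

```text
[ 463.3 -239.6  240.4] 87.64868962304824 tool z [ 0. -0. -1.]
hasp [273.   92.3] 0.77
pin_tip [278.   21.9] 0.73
lid_edge [290.8  94.3] 0.98
pred hasp [[278.8  92.4]] pred tip [[277.2  84.4]]
pinmask [256.8, 17.6, 293.5, 191.0] 0.78
mug scene [(array([352.5, 263.9]), 0.65)]
mug side [(array([196.9, 247. ]), 0.88), (array([301.6, 185.3]), 0.34)]
photo_frame scene [(array([385.2, 246.9]), 0.75)]
photo_frame side []
trophy scene [(array([167.9, 282.4]), 0.67)]
trophy side []
pin scene [(array([250.6, 204.6]), 0.64)]
pin side [(array([304.4, 185.5]), 0.44)]
```

View pics/hs5z.png

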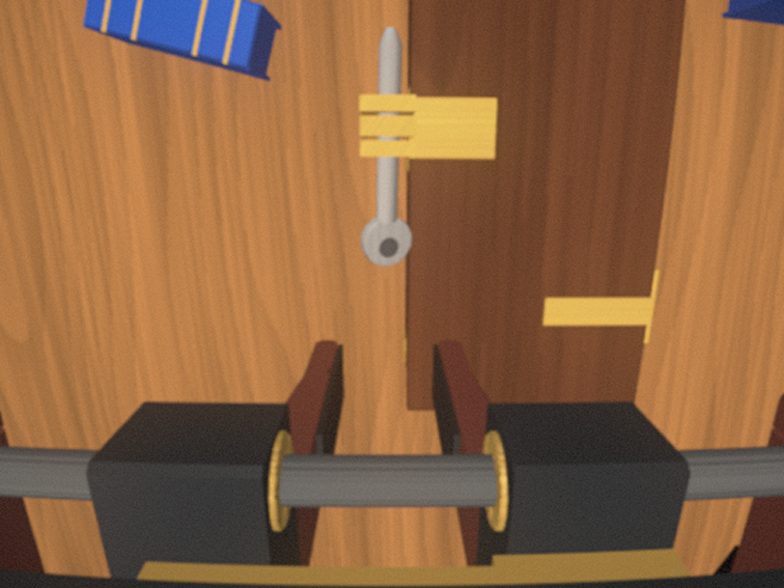

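The pin sits through all three lugs. Its tip is at zoomed (390,30), well beyond the far lug at 95, and its bow is at (387,240). The lid is shut and the mug, frame and trophy read where they were. Handing in.

```bash
python3 -c "
from workcell import ctrl
print(ctrl.close_job())"
```

```text
the job is handed in; nothing more can be done
None
```

I handed the job in at about 71 s of the 210 s allowed: all four volumes are in one tight row against the end wall, the lid is pressed fully shut, and the pin is through all three lugs with its tip about 36 mm past the far one; the mug, frame and trophy were not touched.

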